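Lay tin caps hollow side up and soap them

TASK

Get the square steel caps ready for soaking: lay every cap that is here flat in a pocket of the grey tray, one to a pocket and hollow side up, whichever pocket you like. When all of them lie there, give the soap bottle's pump three full strokes, each time pressing the head right down to its stop and letting it spring back up. Leave the flask and the spoon rest where they are.

Things in the scene. Friction and masses are not known exactly. Their poses are not given: they have to be found in the camera images.
- cap_0: Square steel tin cap, 52 x 52 x 28 mm, about 60 g, closed on one face, hollow on the other (hollow 44 x 44 mm, 24 mm deep; walls 4 mm). Origin at the middle of the block; its z axis points out of the hollow side, x and y across the flat sides. At the start it stands on one of its edges on the worktop, hollow side towards the robot's left or obliquely left and towards it. May be absent (None).
- cap_1: Square steel tin cap, 52 x 52 x 28 mm, about 60 g, closed on one face, hollow on the other (hollow 44 x 44 mm, 24 mm deep; walls 4 mm). Origin at the middle of the block; its z axis points out of the hollow side, x and y across the flat sides. At the start it stands on one of its edges on the worktop, hollow side towards the robot's left or obliquely left and towards it. May be absent (None).
- cap_2: Square steel tin cap, 52 x 52 x 28 mm, about 60 g, closed on one face, hollow on the other (hollow 44 x 44 mm, 24 mm deep; walls 4 mm). Origin at the middle of the block; its z axis points out of the hollow side, x and y across the flat sides. At the start it lies hollow side down on the worktop; to turn it over it can be stood on an edge first, on the free worktop left of the tray. May be absent (None).
- cap_3: Square steel tin cap, 52 x 52 x 28 mm, about 60 g, closed on one face, hollow on the other (hollow 44 x 44 mm, 24 mm deep; walls 4 mm). Origin at the middle of the block; its z axis points out of the hollow side, x and y across the flat sides. At the start it lies hollow side down on the worktop; to turn it over it can be stood on an edge first, on the free worktop left of the tray. May be absent (None).
- tray: Grey plastic tray fixed to the worktop: slab 190 x 190 x 10 mm, origin at the centre of its underside, z up, x and y along its sides. Four pockets, 2 x 2, centres 90 mm apart; each a 57 mm square along the tray's sides, bounded by four L-shaped corner guides 8 mm above the slab (legs 7 mm), so each side is open for 43 mm in the middle. A cap home in a pocket has its middle 14 mm above the slab.
- pocket_0 (a point): Centre of pocket 0 on the slab's upper face (10 mm above the worktop), axes as the tray; at tray x +45 mm, y +45 mm.
- pocket_1 (a point): Centre of pocket 1 on the slab's upper face (10 mm above the worktop), axes as the tray; at tray x +45 mm, y -45 mm.
- pocket_2 (a point): Centre of pocket 2 on the slab's upper face (10 mm above the worktop), axes as the tray; at tray x -45 mm, y +45 mm.
- pocket_3 (a point): Centre of pocket 3 on the slab's upper face (10 mm above the worktop), axes as the tray; at tray x -45 mm, y -45 mm.
- soap: White soap bottle fixed to the worktop behind the tray, body 68 x 69 mm, 150 mm high, with a pump on top (208 mm overall); origin at the centre of its underside, z up; its spout points along its own -y, roughly towards the tray.
- soap_pump (a joint): Pump head travel: 0 = up, 0.012 m = pressed right down to its stop. Sprung: it takes about 10 N to reach the stop and rises by itself when let go, to within 2 or 3 mm of the top (friction holds it there).
- pump_top (a point): Centre of the top of the pump head (a flat about 20 x 20 mm), 208 mm above the worktop when up; moves down with it.
- flask: Small conical glass flask, 69 mm across, 105 mm high, standing near the tray; bystander, origin at the centre of its underside.
- spoon_rest: Small blue and white boat-shaped spoon rest, 38 x 68 x 16 mm, near the tray; bystander, origin at the centre of its underside.
Mind the look-alikes: they are no part of the job. Leave any blue, brown or orange look-alike of the cap_3 alone.

How it is judged:
On the way, in this order (a step that is already met when the one before it is completed fails the run):
1. every cap lies in a pocket of the tray, hollow side up (((horizontal distance between cap_0 and pocket_0 below 0.007 m and z of cap_0 in the frame of pocket_0 below 0.018 m) or (horizontal distance between cap_0 and pocket_1 below 0.007 m and z of cap_0 in the frame of pocket_1 below 0.018 m) or (horizontal distance between cap_0 and pocket_2 below 0.007 m and z of cap_0 in the frame of pocket_2 below 0.018 m) or (horizontal distance between cap_0 and pocket_3 below 0.007 m and z of cap_0 in the frame of pocket_3 below 0.018 m)) and angle between each of cap_0, cap_1, cap_2, cap_3's own z axis and vertical below 0.12 rad and ((horizontal distance between cap_1 and pocket_0 below 0.007 m and z of cap_1 in the frame of pocket_0 below 0.018 m) or (horizontal distance between cap_1 and pocket_1 below 0.007 m and z of cap_1 in the frame of pocket_1 below 0.018 m) or (horizontal distance between cap_1 and pocket_2 below 0.007 m and z of cap_1 in the frame of pocket_2 below 0.018 m) or (horizontal distance between cap_1 and pocket_3 below 0.007 m and z of cap_1 in the frame of pocket_3 below 0.018 m)) and ((horizontal distance between cap_2 and pocket_0 below 0.007 m and z of cap_2 in the frame of pocket_0 below 0.018 m) or (horizontal distance between cap_2 and pocket_1 below 0.007 m and z of cap_2 in the frame of pocket_1 below 0.018 m) or (horizontal distance between cap_2 and pocket_2 below 0.007 m and z of cap_2 in the frame of pocket_2 below 0.018 m) or (horizontal distance between cap_2 and pocket_3 below 0.007 m and z of cap_2 in the frame of pocket_3 below 0.018 m)) and ((horizontal distance between cap_3 and pocket_0 below 0.007 m and z of cap_3 in the frame of pocket_0 below 0.018 m) or (horizontal distance between cap_3 and pocket_1 below 0.007 m and z of cap_3 in the frame of pocket_1 below 0.018 m) or (horizontal distance between cap_3 and pocket_2 below 0.007 m and z of cap_3 in the frame of pocket_2 below 0.018 m) or (horizontal distance between cap_3 and pocket_3 below 0.007 m and z of cap_3 in the frame of pocket_3 below 0.018 m))), for 0.2 s.
2. pump pressed right down (first stroke) (value of joint soap_pump above 0.01 m), for 0.05 s.
3. pump back up (value of joint soap_pump below 0.005 m), for 0.1 s.
4. pump pressed right down (second stroke) (value of joint soap_pump above 0.01 m), for 0.05 s.
5. pump back up (value of joint soap_pump below 0.005 m), for 0.1 s.
6. pump pressed right down (third stroke) (value of joint soap_pump above 0.01 m), for 0.05 s.
7. pump back up (value of joint soap_pump below 0.005 m), for 0.1 s.
At the end, for the whole second after the job is handed in: Every cap present lies home in a pocket (its middle within 7 mm of the pocket's centre sideways and less than 18 mm above the slab), hollow side up (within 0.12 rad), at rest, and the pump is up (under 5 mm) after three strokes of more than 10 mm (all of step 1 and value of joint soap_pump below 0.005 m and linear speed of each of cap_0, cap_1, cap_2, cap_3 below 0.02 m/s); the robot touches nothing.
It fails at once if the flask was moved more than 3 cm (distance of flask from where it was at the start of the episode above 0.03 m).
It fails at once if the spoon rest was moved more than 3 cm (distance of spoon_rest from where it was at the start of the episode above 0.03 m).
Of cap_0, cap_1, cap_2, cap_3 only 3 to 4 are there at a start; the rules pass over those that are not, and their reading is None.
At some moment in a run one of cap_0, cap_1, cap_2, cap_3 may be knocked a few centimetres aside while the robot is not near it.
Once in a run the grip may slacken for a moment while it holds something.
It also fails if it takes over 210 s, if anything falls off the work surface, if the arm or the gripper's body presses on something with over 40 N, if the wrist force passes 120 N, or if a joint passes its speed limit or range.

ROBOT

A 6-joint arm with a two-finger parallel gripper is mounted at the origin on a cart in front of the work surface, level with it; the furniture and walls round the work are solid. World frame = base frame: x ahead of the robot, y to its left, z up, the work surface at z = 0. Lengths are in m, angles in rad, forces in N, time in s.
With the tool pointing down it reaches from about 0.35 to 0.975 m from the base axis. Payload 17.4 kg.
Tool frame: the origin (TCP) lies between the finger pads; the fingertips stand 17 mm ahead of it and the grasp point (between the pads) lies 2 mm behind it (manip.tips_ahead is the distance from the TCP to the fingertips, in m); z points along the fingers, y is the line along which they close (so a half turn about z gives the same grasp; the last joint's range is limited). The gripper opens to 85 mm and grips with 20 to 120 N. Pads are 22 mm wide; open, the fingers measure 114 mm over their backs; the gripper's body (76 mm by 85 mm) begins 54 mm behind the grasp point. The pads swing forward as they close: fully open they stand 13 mm farther back than shut.
Start: joints at [1.14, 0.116, 1.442, -0, 1.584, -0.038], TCP at [0.258, 0.624, 0.248] pointing down, gripper open.
Joint ranges: [-2.83, 2.83], [-0.83, 2.19], [0.07, 2.5], [-1.14, 4.28], [0.01, 3], [-2.97, 2.97]. Speed limits (rad/s): [1.89, 1.89, 2.22, 3.14, 3.14, 3.14].

INTERFACE

Orientations are given as a rotation vector (axis times angle).
In Python, from cell import manip, viewer, order gives the robot as it stands.
- The arm moves only by the tool jog_arm, never from a script. Its argument "rows" is a list of rows, each a list of 7 numbers: the shift along the tool's x, y, z in cm, then the turn, a rotation vector about the tool's x, y, z in degrees, then the opening, from -1 (shut) to 1 (fully open), so that 0 is half open. A call has 1 to 8 rows; each row is the pose to reach, as a shift and turn from the pose commanded when the call began, along the tool's axes at that moment; what a row does not reach only later rows make up. A row lasts 1/12 s, in which the tool goes at most 41.7 mm and 7.16 degrees, less where a joint would pass 70% of its speed; a pose out of reach is approached as far as the arm can. A call with a gripper value outside its range is refused whole. The fingers move at their own pace and stop on an object; the grip force is fixed at half the most. Time passes only in rows, so rows that repeat a pose let the fingers close. It gives the time, the measured TCP pose, the force, the opening and the grip force at its end, in the units of the state.
- manip.get_state(): the state, without advancing time (a new reading comes with each control period).
- viewer.camera(name): name is "scene" or "side" or "wrist"; returns the picture (420x560x3 uint8, blue, green, red); there is no depth.
- viewer.camera_model(name): a dict with "fx", "fy", "cx", "cy" (pixels), "origin" and "orientation" of the camera in the world. Camera axes: x right, y down, z forward; pixel columns grow to the right and rows downward; lengths in m; the calibration is good to about 2 mm. A picture is of the moment at which its call begins: read the wrist's pose just before it. camera_model takes no time and is no camera call; for the wrist camera it gives the pose at the moment of the call.
- order.finish_job(): hands the job in; it is judged then, once.
The state is a dict: "time": time; "joint_positions": joint angles; "qd": joint speeds; "joint_efforts": joint torques, N m; "tcp_pos": TCP position; "ee_rot": TCP orientation; "force": force on the tool from outside, world axes, zero at the start; "wrist_torque": the same for the moment, N m; "gripper_width": opening from 0.0 (shut) to 1.0 (fully open); "grasp_force": force on a finger pad.
Only numpy, scipy, OpenCV 4.12 (cv2) and the standard library are available. Lean on these libraries where they do the work, as an engineer would, in place of code of your own. Each camera call takes 0.05 s, during which the arm holds its last target. There are 200 camera calls.

## Working session

There is one attempt and no reset: what is moved stays moved. The work goes in short steps, Python scripts to look and compute and a tool call to move; the robot and the scene stay as the last step left them, time stands still between calls to the robot, and variables do not carry over. Pictures are saved under pics/ and viewed, at most 14 in all, crops included, and the job is handed in when it is done.

Besides the shell and the picture viewer there is one more tool, called after ">>>" in YAML: its name, and indented under it one key for each argument. jog_arm: Moves the arm, as the interface text tells. Its arguments: {"type":"object","properties":{"rows":{"type":"array","items":{"type":"array","items":{"type":"number"}}}},"required":["rows"]}

```bash
ls; mkdir -p pics; python3 - <<'E'
from cell import manip, viewer, order
import cv2,numpy as np
print(manip.get_state(), manip.tips_ahead)
for n in("scene","side","wrist"):
    m=viewer.camera_model(n);print(n,m)
    cv2.imwrite(f"pics/{n}0.png",viewer.camera(n))
a=[cv2.imread(f"pics/{n}0.png") for n in("scene","side")]
E
```

```text
pics
{'time': 0.0, 'joint_positions': array([ 1.14018704e+00,  1.16454825e-01,  1.44226943e+00,  8.24533297e-06,
        1.58400528e+00, -3.77732227e-02]), 'qd': array([-0.00054071,  0.00041962,  0.00028261, -0.00019324,  0.00046957,
       -0.00055104]), 'joint_efforts': array([ 1.55465979e-03, -7.31977558e+01, -6.32500863e+01,  5.07052789e-05,
        6.24999142e-03,  1.21665732e-05]), 'tcp_pos': array([0.2583122 , 0.62342654, 0.24758059]), 'ee_rot': array([-6.13052052e-01, -3.08091880e+00,  1.73390967e-03]), 'force': array([ 0.78864252, -0.81133913,  0.31383544]), 'wrist_torque': array([-0.02064537,  0.03445779, -0.01184661]), 'grasp_force': 0.0, 'gripper_width': 1.0006224593731314} 0.017
scene {'fx': 409.7814647006674, 'fy': 409.7814647006674, 'cx': 282.0621356578952, 'cy': 211.4484904368701, 'origin': array([-0.14515223, -0.37823046,  0.77720328]), 'orientation': array([-1.98442515,  1.25683748, -0.60169488])}
side {'fx': 481.40111082806607, 'fy': 481.40111082806607, 'cx': 274.1671457635244, 'cy': 212.0858012321202, 'origin': array([ 0.09832   , -1.00598325,  1.0985869 ]), 'orientation': array([-2.27011661,  0.50113508, -0.24351058])}
wrist {'fx': 310.3188694955262, 'fy': 310.3188694955262, 'cx': 276.99808281064963, 'cy': 209.38653491419944, 'origin': array([0.19720517, 0.64790004, 0.37352276]), 'orientation': array([2.42146684, 1.61732135, 0.21423372])}
```

View pics/scene0.png

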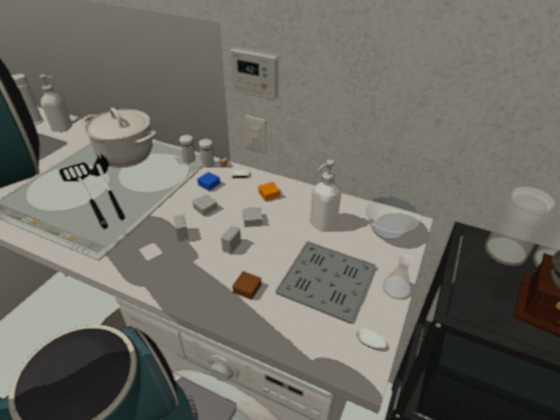

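View pics/side0.png

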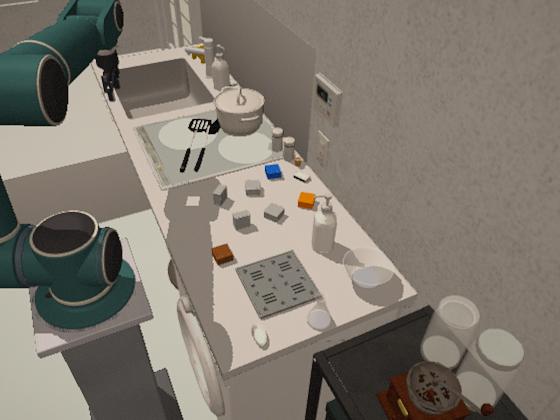

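Scene view: four grey blocks at (181,228), (231,239) standing, and (204,205), (252,216) lying. The look-alikes are blue (208,181), orange (269,190) and brown (247,285). The white flat thing at (150,251) is not a cap. The tray is at (327,280), the bottle head at (327,165), the flask at (398,280) and the spoon rest at (372,339). The side view shows the same four grey blocks at (220,195), (242,220), (253,188) and (274,212).

```bash
cat > h.py <<'E'
import cv2,numpy as np
from scipy.spatial.transform import Rotation as R
from cell import manip, viewer, order
def ray(m,u,v):
    d=R.from_rotvec(m["orientation"]).apply([(u-m["cx"])/m["fx"],(v-m["cy"])/m["fy"],1.]);return np.array(m["origin"]),d
def onz(m,u,v,z):
    o,d=ray(m,u,v);return o+d*(z-o[2])/d[2]
def tri(m1,p1,m2,p2):
    o1,d1=ray(m1,*p1);o2,d2=ray(m2,*p2)
    s=np.linalg.lstsq(np.c_[d1,-d2],o2-o1,rcond=None)[0]
    a=o1+s[0]*d1;b=o2+s[1]*d2;return (a+b)/2,np.linalg.norm(a-b)
def proj(m,P):
    p=R.from_rotvec(m["orientation"]).inv().apply(np.array(P)-m["origin"]);return m["fx"]*p[0]/p[2]+m["cx"],m["fy"]*p[1]/p[2]+m["cy"]
E
python3 - <<'E'
from h import *
S=viewer.camera_model("scene");D=viewer.camera_model("side")
for n,a,b in[("A",(181,228),(220,195)),("B",(231,239),(242,220)),("C",(204,205),(253,188)),("E",(252,216),(274,212)),("tray",(327,280),(278,283)),("soaphead",(327,165),(325,202)),("brown",(247,285),(222,254))]:
    print(n,tri(S,a,D,b))
for p in [(310,244),(376,263),(350,318),(278,287)]: print("traycorner",onz(S,*p,.01))
for p in [(398,293),(372,345)]: print("by",onz(S,*p,0))
a=cv2.imread("pics/scene0.png");b=cv2.imread("pics/side0.png")
c=cv2.resize(a[160:260,140:300],(800,500),interpolation=cv2.INTER_CUBIC)
cv2.imwrite("pics/c1.png",c)
E
```

```text
A (array([0.48446692, 0.20145747, 0.02434346]), np.float64(0.0005944103425143296))
B (array([0.50714423, 0.05911295, 0.02187572]), np.float64(0.0028455983645693447))
C (array([0.61313549, 0.21438825, 0.00364523]), np.float64(0.0030156077541959735))
E (array([0.62183375, 0.05828413, 0.01380464]), np.float64(0.0015427602174792375))
tray (array([ 0.50724867, -0.21076726, -0.00129361]), np.float64(0.0021970676518724584))
soaphead (array([ 0.69400064, -0.12782827,  0.19069222]), np.float64(0.01564585244218748))
brown (array([ 0.39642337, -0.0483607 ,  0.0137029 ]), np.float64(0.00025518680912015496))
traycorner [ 0.59352479 -0.13052122  0.01      ]
traycorner [ 0.60307353 -0.30696424  0.01      ]
traycorner [ 0.4157324  -0.29785227  0.01      ]
traycorner [ 0.42569627 -0.11598121  0.01      ]
by [ 0.54070988 -0.37902023  0.        ]
by [ 0.37783581 -0.36003126  0.        ]
```

View pics/c1.png

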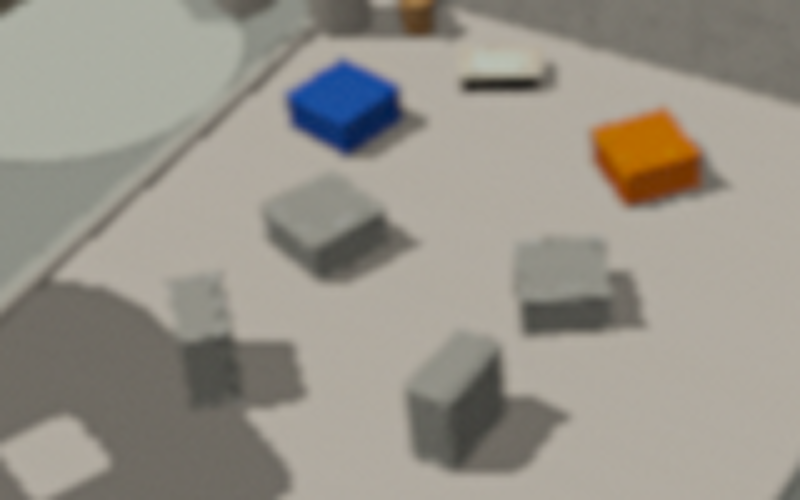

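Candidates for a cap: greys A (181,228), B (231,239), C (204,205), E (252,216), and coloured ones blue (208,181), orange (269,190), brown (247,285). The crop confirms the four grey ones as caps: A and B stand, C and E lie hollow side down. Next I go above them for a close look.

```bash
cat >> h.py <<'E'
def row(pos,d,y):
    """jog row (cm,deg) from measured pose to TCP pos with approach d, closing axis y (sign chosen by caller)"""
    s=manip.get_state();R0=R.from_rotvec(s["ee_rot"])
    d=np.array(d,float);d/=np.linalg.norm(d);y=np.array(y,float);y-=d*(y@d);y/=np.linalg.norm(y)
    Rt=R.from_matrix(np.c_[np.cross(y,d),y,d])
    t=R0.inv().apply(np.array(pos)-s["tcp_pos"])*100
    return np.round(np.r_[t,np.degrees((R0.inv()*Rt).as_rotvec())],2).tolist()
def axes(): return np.round(R.from_rotvec(manip.get_state()["ee_rot"]).as_matrix(),3)
E
python3 - <<'E'
from h import *
print(axes()); m=viewer.camera_model("wrist"); print(R.from_rotvec(m["orientation"]).as_matrix().round(3))
A=axes()
print((A.T@(m["origin"]-manip.get_state()["tcp_pos"])).round(4), (A.T@R.from_rotvec(m["orientation"]).as_matrix()).round(3))
for y in((0,1,0),(0,-1,0)):print(row((.50,.13,.33),(0,0,-1),y))
E
```

```text
[[-0.924  0.383 -0.   ]
 [ 0.383  0.924 -0.001]
 [ 0.    -0.001 -1.   ]]
[[ 0.383  0.891  0.242]
 [ 0.924 -0.369 -0.102]
 [-0.001  0.263 -0.965]]
[ 0.0658 -0.0009 -0.1259] [[-0.    -0.965 -0.263]
 [ 1.    -0.    -0.001]
 [ 0.001 -0.262  0.965]]
[-41.22, -36.34, -8.19, -0.05, -0.01, -22.51]
[-41.22, -36.34, -8.19, -0.02, 0.07, 157.49]
```

>>> jog_arm:
  rows:
    - [-20.6,-18.2,-4,0,0,0,1]
    - [-20.6,-18.2,-4,0,0,0,1]
    - [-20.6,-18.2,-4,0,0,0,1]
    - [-20.6,-18.2,-4,0,0,0,1]
    - [-20.6,-18.2,-4,0,0,0,1]
    - [-20.6,-18.2,-4,0,0,0,1]
    - [-20.6,-18.2,-4,0,0,0,1]
    - [-20.6,-18.2,-4,0,0,0,1]

```text
time: 0.82
tcp_pos: [0.3808, 0.3731, 0.2896]
ee_rot: [0.618, 3.078, 0.001]
force: [-0.8, 0.8, 0.4]
gripper_width: 0.999
grasp_force: 0.0
```

>>> jog_arm:
  rows:
    - [-20.6,-18.2,-4,0,0,-22.5,1]
    - [-20.6,-18.2,-4,0,0,-22.5,1]
    - [-20.6,-18.2,-4,0,0,-22.5,1]
    - [-20.6,-18.2,-4,0,0,-22.5,1]
    - [-20.6,-18.2,-4,0,0,-22.5,1]
    - [-20.6,-18.2,-4,0,0,-22.5,1]
    - [-20.6,-18.2,-4,0,0,-22.5,1]
    - [-20.6,-18.2,-4,0,0,-22.5,1]

```text
time: 1.48
tcp_pos: [0.5017, 0.1249, 0.3289]
ee_rot: [0.007, 3.141, -0.002]
force: [-0.1, 0.2, 0.1]
gripper_width: 0.998
grasp_force: 0.0
```

```bash
python3 - <<'E'
from h import *
s=manip.get_state();print(s["tcp_pos"],s["time"],s["joint_positions"]);print(axes())
m=viewer.camera_model("wrist");im=viewer.camera("wrist");np.save("m1.npy",m,allow_pickle=True)
cv2.imwrite("pics/w1.png",im)
E
```

```text
[0.50173715 0.12492819 0.32893669] 1.4833 [ 1.95436337e-01 -2.39691264e-01  1.65206465e+00 -1.42844556e-03
  1.72846342e+00 -1.37092063e+00]
[[-1.     0.005  0.001]
 [ 0.005  1.    -0.001]
 [-0.001 -0.001 -1.   ]]
```

View pics/w1.png

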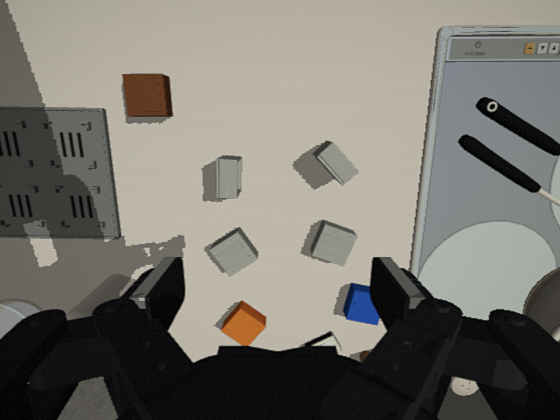

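The wrist picture (right = +y, down = +x) shows standing caps B (228,178) and A (335,163), and lying caps E (231,251) and C (330,242). Brown is at (147,95), orange (243,322), blue (363,304), tray on the left. I'll crop to read the corners.

```bash
python3 - <<'E'
from h import *
im=cv2.imread("pics/w1.png")
cv2.imwrite("pics/w1c.png",cv2.resize(im[135:285,195:365],(680,600),interpolation=cv2.INTER_CUBIC))
E
```

```text
(no output)
```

View pics/w1c.png

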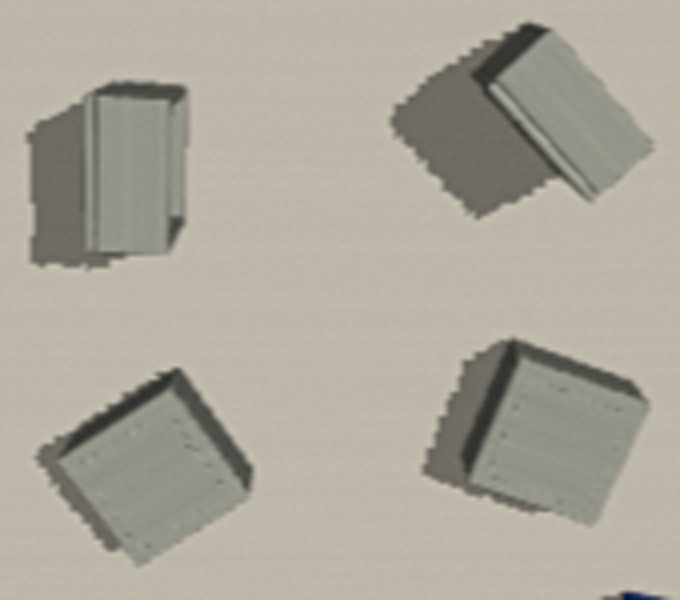

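```bash
python3 - <<'E'
from h import *
m=np.load("m1.npy",allow_pickle=True).item()
W=lambda p,z:onz(m,195+p[0]/4,135+p[1]/4,z)
for n,z,c in[("B",.052,[(95,97),(168,97),(168,252),(95,252)]),("A",.052,[(548,28),(655,147),(590,202),(487,82)]),
 ("E",.028,[(178,385),(250,490),(138,565),(60,460)]),("C",.028,[(512,355),(648,405),(593,525),(470,472)])]:
    P=np.array([W(p,z) for p in c])[:,:2]
    L=np.roll(P,-1,0)-P
    print(n,P.mean(0).round(4),np.linalg.norm(L,axis=1).round(4),np.degrees(np.arctan2(L[:,1],L[:,0])).round(1))
M=np.load("m1.npy",allow_pickle=True).item()
print([onz(M,*p,.01).round(3) for p in((104,108),(119,238))])
E
```

```text
B [0.5037 0.0589] [0.0235 0.0513 0.0243 0.0513] [ 89.7  -2.2 -90.3 176.9]
A [0.4848 0.2017] [0.0527 0.0271 0.0526 0.0253] [  43.7  -48.2 -138.3  131.8]
E [0.6203 0.0589] [0.0485 0.0528 0.0506 0.0534] [  31.4  -54.7 -147.9  123.1]
C [0.6067 0.2065] [0.0539 0.0508 0.0514 0.0476] [  68.9  -20.3 -114.9  162.9]
[array([ 0.412, -0.113,  0.01 ]), array([ 0.601, -0.118,  0.01 ])]
```

>>> jog_arm:
  rows:
    - [0,-28,0,0,0,0,1]
    - [0,-28,0,0,0,0,1]
    - [0,-28,0,0,0,0,1]
    - [0,-28,0,0,0,0,1]
    - [0,-28,0,0,0,0,1]
    - [0,-28,0,0,0,0,1]
    - [0,-28,0,0,0,0,1]
    - [0,-28,0,0,0,0,1]

```text
time: 2.2
tcp_pos: [0.4995, -0.1536, 0.3274]
ee_rot: [-0.005, -3.14, 0.001]
force: [-0.9, -0.2, 0.7]
gripper_width: 1.0
grasp_force: 0.0
```

```bash
python3 - <<'E'
from h import *
s=manip.get_state();print(s["tcp_pos"])
m=viewer.camera_model("wrist");im=viewer.camera("wrist");np.save("m2.npy",m,allow_pickle=True)
cv2.imwrite("pics/w2.png",im);cv2.imwrite("pics/w2b.png",cv2.resize(im[60:360,120:520],(800,600),interpolation=cv2.INTER_CUBIC))
E
```

```text
[ 0.49948267 -0.15364805  0.32744988]
```

View pics/w2b.png

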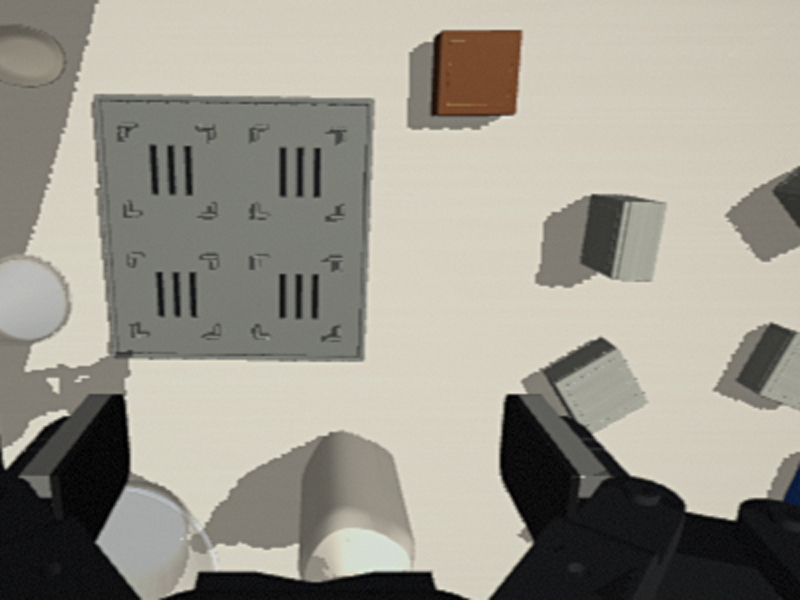

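The tray fills crop corners (95,96), (374,99), (364,360), (110,357), with pocket slot centres at (171,170), (300,172), (177,294), (299,296). The flask is to the left at (30,298), the bottle below at (355,500), and the brown look-alike sits clear at (478,72).

```bash
cat >> h.py <<'E'
def grasp(mid,ndeg,back=.010,side=1):
    """TCP pose for a cap standing (or to be stood) with heading ndeg; tool leans 45deg to side*n"""
    a=np.radians(ndeg);n=np.array([np.cos(a),np.sin(a),0]);e=np.array([n[1],-n[0],0])
    d=(-side*n-np.array([0,0,1]))/2**.5
    return np.array(mid)-back*d,d,e
def show(pos,d,y,nm=""): print(nm,row(pos,d,y))
E
python3 - <<'E'
from h import *
m=np.load("m2.npy",allow_pickle=True).item()
W=lambda p,z:onz(m,120+p[0]/2,60+p[1]/2,z)
for L in ([(95,96),(374,99),(364,360),(110,357)],[(171,170),(300,172),(177,294),(299,296)]):
    P=np.array([W(p,.01)[:2] for p in L]);print(P.round(4).tolist(),P.mean(0).round(4))
p,d,e=grasp((.5037,.058,.026),88)
show(p-.10*d,d,e,"pre");show(p,d,e,"g")
E
```

```text
[[0.4101, -0.3038], [0.4127, -0.114], [0.6018, -0.1175], [0.5988, -0.3105]] [ 0.5059 -0.2114]
[[0.4596, -0.2552], [0.4613, -0.1648], [0.5495, -0.2565], [0.5513, -0.1664]] [ 0.5054 -0.2108]
pre [-0.63, 28.72, 22.39, 35.86, -34.82, 86.67]
g [-0.41, 21.65, 29.46, 35.86, -34.82, 86.67]
```

>>> jog_arm:
  rows:
    - [-0.6,28.7,10,35.9,-34.8,86.7,1]
    - [-0.6,28.7,10,35.9,-34.8,86.7,1]
    - [-0.6,28.7,10,35.9,-34.8,86.7,1]
    - [-0.6,28.7,10,35.9,-34.8,86.7,1]
    - [-0.6,28.7,10,35.9,-34.8,86.7,1]
    - [-0.6,28.7,10,35.9,-34.8,86.7,1]
    - [-0.6,28.7,10,35.9,-34.8,86.7,1]
    - [-0.6,28.7,10,35.9,-34.8,86.7,1]

```text
time: 2.92
tcp_pos: [0.5046, 0.1159, 0.2365]
ee_rot: [1.022, 2.64, -0.425]
force: [0.8, -0.5, -1.0]
gripper_width: 1.0
grasp_force: 0.0
```

```bash
python3 - <<'E'
from h import *
p,d,e=grasp((.5037,.058,.026),88)
print(manip.get_state()["joint_positions"].round(2))
show(p-.10*d,d,e,"pre")
E
```

```text
[ 0.39 -0.23  1.83 -0.41  1.55 -0.44]
pre [5.82, 3.79, 11.48, 18.43, -18.16, 45.17]
```

>>> jog_arm:
  rows:
    - [5.8,3.8,11.5,18.4,-18.2,45.2,1]
    - [5.8,3.8,11.5,18.4,-18.2,45.2,1]
    - [5.8,3.8,11.5,18.4,-18.2,45.2,1]
    - [5.8,3.8,11.5,18.4,-18.2,45.2,1]
    - [5.8,3.8,11.5,18.4,-18.2,45.2,1]
    - [5.8,3.8,11.5,18.4,-18.2,45.2,1]
    - [5.8,3.8,11.5,18.4,-18.2,45.2,1]
    - [5.8,3.8,11.5,18.4,-18.2,45.2,1]

```text
time: 3.58
tcp_pos: [0.5063, 0.1345, 0.1026]
ee_rot: [1.794, 1.73, -0.748]
force: [0.0, 0.3, -0.3]
gripper_width: 1.001
grasp_force: 0.0
```

```bash
python3 - <<'E'
from h import *
p,d,e=grasp((.5037,.058,.026),88)
s=manip.get_state();print(s["tcp_pos"],s["joint_positions"].round(2),s["qd"].round(3))
show(p-.10*d,d,e,"pre")
show(p,d,e,"g")
m=viewer.camera_model("wrist");im=viewer.camera("wrist");cv2.imwrite("pics/w3.png",im)
print(proj(m,(.5037,.058,.052)))
E
```

```text
[0.50632547 0.13449563 0.10264838] [ 0.53  0.13  1.81 -0.65  1.67  0.65] [-0.003  0.096 -0.072 -0.01   0.12   0.243]
pre [0.01, 0.0, -0.17, -0.12, 0.19, -0.04]
g [0.04, 0.03, 9.83, -0.12, 0.19, -0.04]
(np.float64(277.1659308456292), np.float64(241.70280460735506))
```

View pics/w3.png

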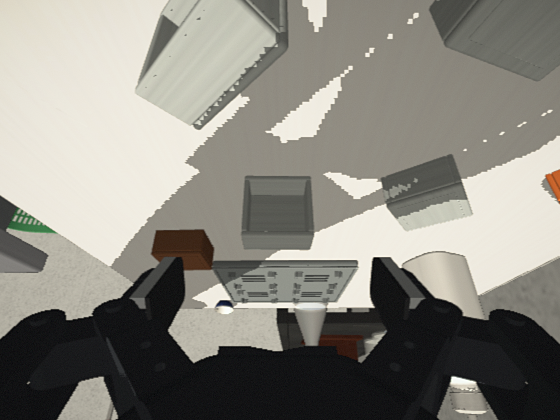

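The wrist picture shows cap B's hollow facing the tool at (278,210), centred between the fingers. Cap A at (215,60) stands where the camera mount would pass, so I take A first.

```bash
python3 - <<'E'
from h import *
p,d,e=grasp((.4853,.2012,.026),132.7)
show(p-.10*d,d,e,"pre"); print(p,p-.1*d)
E
```

```text
pre [8.48, -7.83, -8.67, -31.75, 0.08, -31.51]
[0.48050469 0.20639663 0.03307107] [0.43255156 0.25836294 0.10378175]
```

>>> jog_arm:
  rows:
    - [0,0,-4,0,0,0,1]
    - [4,-4,-10,-16,0,-16,1]
    - [8.5,-7.8,-8.7,-31.7,0,-31.5,1]
    - [8.5,-7.8,-8.7,-31.7,0,-31.5,1]
    - [8.5,-7.8,-8.7,-31.7,0,-31.5,1]
    - [8.5,-7.8,-8.7,-31.7,0,-31.5,1]
    - [8.5,-7.8,-8.7,-31.7,0,-31.5,1]
    - [8.5,-7.8,-8.7,-31.7,0,-31.5,1]

```text
time: 4.3
tcp_pos: [0.4314, 0.2575, 0.1052]
ee_rot: [0.947, 2.198, -0.391]
force: [-1.2, -0.7, -0.1]
gripper_width: 0.998
grasp_force: 0.0
```

```bash
python3 - <<'E'
from h import *
p,d,e=grasp((.4853,.2012,.026),132.7)
s=manip.get_state();print(s["tcp_pos"],s["joint_positions"].round(2),s["qd"].round(3))
show(p,d,e,"g")
m=viewer.camera_model("wrist");im=viewer.camera("wrist");cv2.imwrite("pics/w4.png",im)
b=np.array((.4853,.2012,.026));n=np.array((-np.sin(np.radians(42.7)),np.cos(np.radians(42.7)),0))
print([np.round(proj(m,b+.014*n+x*e*.026+z*np.array((0,0,.026))),0) for x in(-1,1) for z in (-1,1)])
E
```

```text
[0.43137046 0.25745457 0.10516491] [ 0.87 -0.12  2.05 -0.79  1.4   0.34] [-0.012 -0.111  0.08  -0.039 -0.123 -0.124]
g [0.06, 0.07, 10.11, 0.47, -0.13, 0.5]
[array([246., 173.]), array([242., 232.]), array([312., 173.]), array([316., 232.])]
```

View pics/w4.png

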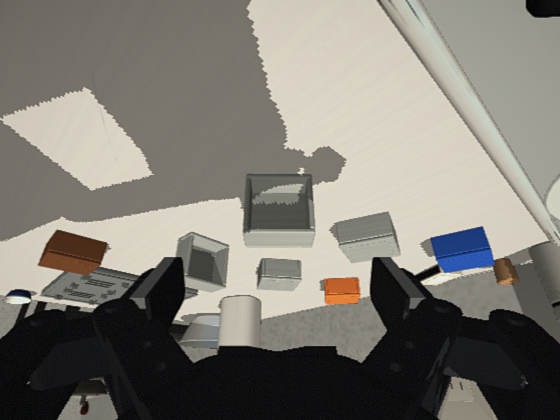

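Cap A's hollow sits at (246..313, 174..233), just as projected, so I grasp it.

>>> jog_arm:
  rows:
    - [0,0,4,0,0,0,1]
    - [0,0,8,0.4,0,0.5,1]
    - [0,0,10,0.4,0,0.5,1]
    - [0,0,10,0.4,0,0.5,1]
    - [0,0,10,0.4,0,0.5,0]
    - [0,0,10,0.4,0,0.5,-0.5]
    - [0,0,10,0.4,0,0.5,-1]
    - [0,0,10,0.4,0,0.5,-1]

```text
time: 5.02
tcp_pos: [0.4814, 0.2058, 0.0358]
ee_rot: [0.972, 2.188, -0.398]
force: [-0.8, 1.6, 5.7]
gripper_width: 0.596
grasp_force: 62.7
```

>>> jog_arm:
  rows:
    - [0,0,0,0,0,0,-1]
    - [0,0,0,0,0,0,-1]
    - [0,0,0,0,0,0,-1]
    - [0,0,0,0,0,0,-1]
    - [0,0,0,0,0,0,-1]

```text
time: 5.43
tcp_pos: [0.4814, 0.2058, 0.0358]
ee_rot: [0.972, 2.188, -0.397]
force: [-2.8, 3.1, 7.1]
gripper_width: 0.599
grasp_force: 62.9
```

```bash
python3 - <<'E'
from h import *
s=manip.get_state();print(s["tcp_pos"],axes(),s["joint_positions"].round(2))
c=.5**.5;a=np.radians(-1.1);f=np.array([np.cos(a),np.sin(a),0]);l=np.array([-f[1],f[0],0])
d=c*f-c*np.array([0,0,1])
P=np.array([.5495,-.2565,.024])-.010*d
show(P+[0,0,.12],d,-l,"above");show(P,d,-l)
E
```

```text
[0.48141922 0.20575867 0.03584207] [[-0.474  0.741  0.476]
 [ 0.526  0.672 -0.522]
 [-0.706  0.003 -0.708]] [ 0.73 -0.03  2.1  -0.85  1.22  0.36]
above [-35.35, -26.48, 18.84, -0.02, 42.84, 140.93]
 [-26.87, -26.52, 27.34, -0.02, 42.84, 140.93]
```

```bash
cat >> h.py <<'E'
def Rt(d,y):
    d=np.array(d,float);d/=np.linalg.norm(d);y=np.array(y,float);y-=d*(y@d);y/=np.linalg.norm(y)
    return R.from_matrix(np.c_[np.cross(y,d),y,d])
def chain(wps):
    """rows for successive calls, each relative to the waypoint before (first: measured pose)"""
    s=manip.get_state();p0,R0=s["tcp_pos"],R.from_rotvec(s["ee_rot"])
    for p,d,y in wps:
        r=Rt(d,y);t=R0.inv().apply(np.array(p)-p0)*100;w=np.degrees((R0.inv()*r).as_rotvec())
        print(np.round(np.r_[t,w],1).tolist(),"rows",max(np.linalg.norm(t)/4.17,np.linalg.norm(w)/7.16).round(1));p0,R0=np.array(p),r
def yv(deg): return np.array([np.cos(np.radians(deg)),np.sin(np.radians(deg)),0])
PK=dict(FR=(.5495,-.2565,.024),FL=(.5513,-.1664,.024),NR=(.4596,-.2552,.024),NL=(.4613,-.1648,.024))
def place(pk,off,dz=0.,ang=45):
    f=yv(-1.1);d=np.cos(np.radians(ang))*f-np.sin(np.radians(ang))*np.array([0,0,1]);y=yv(-91.1)
    return np.array(PK[pk])+[0,0,dz]-Rt(d,y).apply(off),d,y
DN=np.array([0,0,-1.])
E
python3 - <<'E'
from h import *
off=np.array([.0026,0,.0112])
u=np.array([0,0,1.])
c=.5**.5;f=yv(-1.1)
P,d,y=place("FR",off)
chain([((.48,.15,.16),DN*.8+.3*(-yv(132.7)),yv(10)),((.50,-.02,.20),DN,yv(-35)),((.53,-.2,.20),DN+.5*f,yv(-75)),(P+.08*u,d,y),(P+.015*u,d,y)])
E
```

```text
[-11.6, -3.8, -6.0, 6.5, 23.8, 30.0] rows 5.4
[-17.5, -1.2, 1.1, 17.2, 12.3, 46.2] rows 7.1
[-13.0, 12.8, 0.0, -15.7, 22.2, 40.9] rows 6.9
[-4.4, 4.7, 8.5, -2.3, 18.3, 14.4] rows 3.3
[-4.6, -0.0, 4.6, 0.0, 0.0, 0.0] rows 1.6
```

>>> jog_arm:
  rows:
    - [-2.5,0,-2.5,0,0,0,-1]
    - [-11.6,-3.8,-6,6.5,23.8,30,-1]
    - [-11.6,-3.8,-6,6.5,23.8,30,-1]
    - [-11.6,-3.8,-6,6.5,23.8,30,-1]
    - [-11.6,-3.8,-6,6.5,23.8,30,-1]
    - [-11.6,-3.8,-6,6.5,23.8,30,-1]
    - [-11.6,-3.8,-6,6.5,23.8,30,-1]
    - [-11.6,-3.8,-6,6.5,23.8,30,-1]

```text
time: 6.1
tcp_pos: [0.48, 0.1493, 0.1602]
ee_rot: [1.765, 2.158, -0.071]
force: [-0.5, 0.5, -0.3]
gripper_width: 0.601
grasp_force: 62.6
```

>>> jog_arm:
  rows:
    - [-17.5,-1.2,1.1,17.2,12.3,46.2,-1]
    - [-17.5,-1.2,1.1,17.2,12.3,46.2,-1]
    - [-17.5,-1.2,1.1,17.2,12.3,46.2,-1]
    - [-17.5,-1.2,1.1,17.2,12.3,46.2,-1]
    - [-17.5,-1.2,1.1,17.2,12.3,46.2,-1]
    - [-17.5,-1.2,1.1,17.2,12.3,46.2,-1]
    - [-17.5,-1.2,1.1,17.2,12.3,46.2,-1]
    - [-17.5,-1.2,1.1,17.2,12.3,46.2,-1]

```text
time: 6.77
tcp_pos: [0.4997, -0.0207, 0.199]
ee_rot: [-2.79, -1.441, 0.007]
force: [0.6, -0.6, -0.3]
gripper_width: 0.6
grasp_force: 62.6
```

```bash
python3 - <<'E'
from h import *
off=np.array([.0026,0,.0112])
u=np.array([0,0,1.]);f=yv(-1.1)
s=manip.get_state();print(s["joint_positions"].round(2))
P,d,y=place("FR",off)
chain([((.53,-.2,.20),DN+.5*f,yv(-75)),(P+.08*u,d,y),(P+.015*u,d,y)])
E
```

```text
[-0.09 -0.25  1.87 -0.    1.53  0.53]
[-12.9, 12.8, -0.1, -15.8, 22.5, 40.5] rows 6.8
[-4.4, 4.7, 8.5, -2.3, 18.3, 14.4] rows 3.3
[-4.6, -0.0, 4.6, 0.0, 0.0, 0.0] rows 1.6
```

>>> jog_arm:
  rows:
    - [-13,12.8,0,-15.8,22.4,40.6,-1]
    - [-13,12.8,0,-15.8,22.4,40.6,-1]
    - [-13,12.8,0,-15.8,22.4,40.6,-1]
    - [-13,12.8,0,-15.8,22.4,40.6,-1]
    - [-13,12.8,0,-15.8,22.4,40.6,-1]
    - [-13,12.8,0,-15.8,22.4,40.6,-1]
    - [-13,12.8,0,-15.8,22.4,40.6,-1]
    - [-13,12.8,0,-15.8,22.4,40.6,-1]

```text
time: 7.43
tcp_pos: [0.5288, -0.1994, 0.1983]
ee_rot: [2.974, 0.354, 0.704]
force: [-0.3, -0.6, -0.9]
gripper_width: 0.598
grasp_force: 62.7
```

>>> jog_arm:
  rows:
    - [-4.4,4.7,8.5,-2.3,18.3,14.4,-1]
    - [-4.4,4.7,8.5,-2.3,18.3,14.4,-1]
    - [-4.4,4.7,8.5,-2.3,18.3,14.4,-1]
    - [-4.4,4.7,8.5,-2.3,18.3,14.4,-1]
    - [-4.4,4.7,8.5,-2.3,18.3,14.4,-1]
    - [-4.4,4.7,8.5,-2.3,18.3,14.4,-1]

```text
time: 7.93
tcp_pos: [0.5398, -0.2562, 0.1098]
ee_rot: [2.896, -0.013, 1.197]
force: [-0.2, 0.2, 0.4]
gripper_width: 0.596
grasp_force: 62.7
```

```bash
python3 - <<'E'
from h import *
off=np.array([.0026,0,.0112]);u=np.array([0,0,1.])
s=manip.get_state();print(s["joint_positions"].round(2),axes())
P,d,y=place("FR",off)
chain([(P+.015*u,d,y),(P+.002*u,d,y)])
m=viewer.camera_model("wrist");im=viewer.camera("wrist");cv2.imwrite("pics/w5.png",im)
a=viewer.camera("scene");cv2.imwrite("pics/s5.png",a)
b=np.zeros((420,800,3),np.uint8);b[:,:560]=im;b[:240,560:]=cv2.resize(a[200:340,250:430],(240,187),interpolation=cv2.INTER_CUBIC)[:187].repeat(1,0) if 0 else 0
cv2.imwrite("pics/w5.png",im)
E
```

```text
[-0.69 -0.29  2.19  0.73  0.73  0.46] [[ 0.708 -0.011  0.706]
 [-0.005 -1.    -0.011]
 [ 0.706  0.004 -0.708]]
[-4.6, -0.0, 4.6, -0.2, 0.1, 0.5] rows 1.6
[-0.9, -0.0, 0.9, 0.0, 0.0, 0.0] rows 0.3
```

View pics/w5.png

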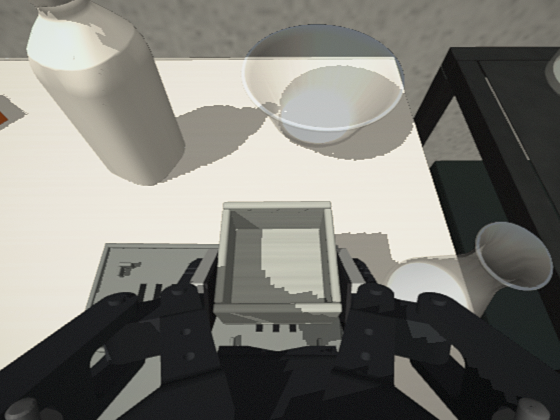

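Cap A is held hollow up over the far right pocket, rim at (222..331, 203) to (215..338, 309). I'll check it against the predicted rim before lowering.

```bash
python3 - <<'E'
from h import *
off=np.array([.0026,0,.0112]);s=manip.get_state();Ro=R.from_rotvec(s["ee_rot"])
mid=s["tcp_pos"]+Ro.apply(off);m=viewer.camera_model("wrist");f=yv(-1.1);l=yv(88.9);u=np.array([0,0,1])
for sx in(1,-1):
  for sy in(1,-1): print(np.round(proj(m,mid+.014*u+.026*(sx*f+sy*l)),1))
for p in((222,203),(331,203),(215,309),(338,309)): print(onz(m,*p,mid[2]+.014)-mid)
P,d,y=place("FR",off)
print(s["tcp_pos"],P)
chain([(P+.015*u,d,y),(P+.002*u,d,y)])
E
```

```text
[221.1 201.4]
[329.  202.3]
[208.6 312.9]
[338.9 313.9]
[0.02558754 0.0250046  0.014     ]
[ 0.02509669 -0.02744522  0.014     ]
[-0.02402809  0.02405929  0.014     ]
[-0.02458612 -0.02534608  0.014     ]
[ 0.54044701 -0.25648468  0.11135244] [ 0.53974372 -0.25631267  0.03008112]
[-4.7, -0.0, 4.6, -0.1, -0.0, 0.5] rows 1.6
[-0.9, -0.0, 0.9, 0.0, 0.0, 0.0] rows 0.3
```

>>> jog_arm:
  rows:
    - [-2.5,0,2.5,0,0,0.5,-1]
    - [-4.7,0,4.6,0,0,0.5,-1]
    - [-5.6,0,5.5,0,0,0.5,-1]
    - [-5.7,0,5.6,0,0,0.5,-1]
    - [-5.7,0,5.6,0,0,0.5,-1]
    - [-5.7,0,5.6,0,0,0.5,0.45]
    - [-5.7,0,5.6,0,0,0.5,0.45]
    - [-5.7,0,5.6,0,0,0.5,0.45]

```text
time: 8.7
tcp_pos: [0.5393, -0.2572, 0.0311]
ee_rot: [2.897, -0.034, 1.204]
force: [0.0, -0.3, 0.5]
gripper_width: 0.729
grasp_force: 0.0
```

>>> jog_arm:
  rows:
    - [0,0,0,0,0,0,0.5]
    - [0,0,-2,0,0,0,0.5]
    - [0,0,-5,0,0,0,0.5]
    - [0,0,-9,0,0,0,0.5]
    - [0,0,-12,0,0,0,0.5]
    - [0,0,-12,0,0,0,1]

```text
time: 9.2
tcp_pos: [0.4526, -0.2568, 0.12]
ee_rot: [2.89, -0.035, 1.207]
force: [-0.0, -0.7, 1.3]
gripper_width: 0.869
grasp_force: 0.0
```

```bash
python3 - <<'E'
from h import *
s=manip.get_state();print(s["tcp_pos"],s["joint_positions"].round(2))
m=viewer.camera_model("wrist");im=viewer.camera("wrist");np.save("m6.npy",m,allow_pickle=True);cv2.imwrite("pics/w6.png",im)
u=np.array([0,0,1]);f=yv(-1.1);l=yv(88.9)
print([np.round(proj(m,np.array(PK["FR"])+.014*u+.026*(a*f+b*l)),0).tolist() for a in(1,-1) for b in (1,-1)])
E
```

```text
[ 0.45258327 -0.25677862  0.12004156] [-0.84 -0.5   2.32  0.74  0.88  0.39]
[[243.0, 171.0], [302.0, 171.0], [239.0, 224.0], [305.0, 223.0]]
```

View pics/w6.png

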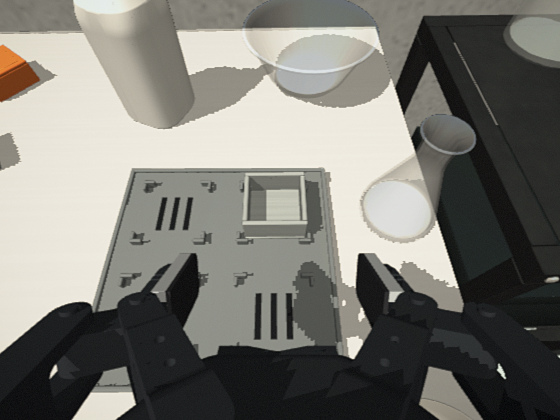

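Cap A lies home in the far right pocket (image 246..306, 173..235). Next is cap B.

```bash
python3 - <<'E'
from h import *
p,d,e=grasp((.5037,.058,.026),88)
chain([((.47,-.16,.2),DN+.3*yv(0),yv(-60)),((.50,.06,.22),DN-.4*yv(88),yv(-15)),(p-.1*d,d,e)])
E
```

```text
[6.8, -9.7, -4.7, 7.9, -27.8, -29.6] rows 5.8
[13.7, -17.6, -1.1, 0.5, -28.6, -49.2] rows 7.9
[11.2, -2.0, 8.0, -2.4, -23.1, -11.9] rows 3.6
```

>>> jog_arm:
  rows:
    - [6.8,-9.7,-4.7,7.9,-27.8,-29.6,1]
    - [6.8,-9.7,-4.7,7.9,-27.8,-29.6,1]
    - [6.8,-9.7,-4.7,7.9,-27.8,-29.6,1]
    - [6.8,-9.7,-4.7,7.9,-27.8,-29.6,1]
    - [6.8,-9.7,-4.7,7.9,-27.8,-29.6,1]
    - [6.8,-9.7,-4.7,7.9,-27.8,-29.6,1]
    - [6.8,-9.7,-4.7,7.9,-27.8,-29.6,1]

```text
time: 9.83
tcp_pos: [0.4723, -0.1586, 0.1961]
ee_rot: [2.946, 0.772, 0.424]
force: [-0.1, 1.1, -0.9]
gripper_width: 1.0
grasp_force: 0.0
```

>>> jog_arm:
  rows:
    - [13.7,-17.6,-1.1,0.5,-28.6,-49.2,1]
    - [13.7,-17.6,-1.1,0.5,-28.6,-49.2,1]
    - [13.7,-17.6,-1.1,0.5,-28.6,-49.2,1]
    - [13.7,-17.6,-1.1,0.5,-28.6,-49.2,1]
    - [13.7,-17.6,-1.1,0.5,-28.6,-49.2,1]
    - [13.7,-17.6,-1.1,0.5,-28.6,-49.2,1]
    - [13.7,-17.6,-1.1,0.5,-28.6,-49.2,1]
    - [13.7,-17.6,-1.1,0.5,-28.6,-49.2,1]

```text
time: 10.5
tcp_pos: [0.5007, 0.0631, 0.2166]
ee_rot: [2.278, 1.713, -0.313]
force: [0.9, -0.4, -0.5]
gripper_width: 1.003
grasp_force: 0.0
```

>>> jog_arm:
  rows:
    - [11.2,-2,8,-2.4,-23.1,-11.9,1]
    - [11.2,-2,8,-2.4,-23.1,-11.9,1]
    - [11.2,-2,8,-2.4,-23.1,-11.9,1]
    - [11.2,-2,8,-2.4,-23.1,-11.9,1]
    - [11.2,-2,8,-2.4,-23.1,-11.9,1]
    - [11.2,-2,8,-2.4,-23.1,-11.9,1]

```text
time: 11.0
tcp_pos: [0.5116, 0.1401, 0.1012]
ee_rot: [1.856, 1.712, -0.72]
force: [-0.2, -1.0, -0.8]
gripper_width: 1.001
grasp_force: 0.0
```

```bash
python3 - <<'E'
from h import *
p,d,e=grasp((.5037,.058,.026),88)
s=manip.get_state();print(s["tcp_pos"],s["joint_positions"].round(2))
show(p-.1*d,d,e,"pre");show(p,d,e,"g")
m=viewer.camera_model("wrist");im=viewer.camera("wrist");cv2.imwrite("pics/w7.png",im)
ref=cv2.imread("pics/w3.png")
r=cv2.matchTemplate(im[120:320,150:420],ref[170:255,235:322],cv2.TM_CCOEFF_NORMED);print(cv2.minMaxLoc(r),"expect 85,50")
for n in("scene","side"):
    a=viewer.camera(n);cv2.imwrite(f"pics/{n}7.png",a);z=cv2.imread(f"pics/{n}0.png")
    S=viewer.camera_model(n)
    for k,q in(("C",(.6067,.2065,.014)),("E",(.6203,.0589,.014))):
        u,v=np.round(proj(S,q)).astype(int)
        r=cv2.matchTemplate(a[v-30:v+30,u-30:u+30],z[v-12:v+12,u-12:u+12],cv2.TM_CCOEFF_NORMED);print(n,k,cv2.minMaxLoc(r)[1::2],"expect 18,18")
E
```

```text
[0.51160704 0.14012509 0.10116843] [ 0.52  0.14  1.79 -0.61  1.67  0.68]
pre [-0.53, -0.48, 0.13, -0.99, -1.8, -2.22]
g [-0.84, -0.3, 10.12, -0.99, -1.8, -2.22]
(-0.49312299489974976, 0.9332371354103088, (149, 84), (81, 60)) expect 85,50
scene C (0.44140228629112244, (18, 18)) expect 18,18
scene E (0.649207353591919, (0, 0)) expect 18,18
side C (0.6339806318283081, (36, 0)) expect 18,18
side E (0.6176445484161377, (18, 18)) expect 18,18
```

>>> jog_arm:
  rows:
    - [-0.5,-0.5,0.1,-1,-1.8,-2.2,1]
    - [-0.6,-0.4,4,-1,-1.8,-2.2,1]
    - [-0.7,-0.3,8,-1,-1.8,-2.2,1]
    - [-0.8,-0.3,10.1,-1,-1.8,-2.2,1]
    - [-0.8,-0.3,10.1,-1,-1.8,-2.2,1]
    - [-0.8,-0.3,10.1,-1,-1.8,-2.2,1]
    - [-0.8,-0.3,10.1,-1,-1.8,-2.2,-1]
    - [-0.8,-0.3,10.1,-1,-1.8,-2.2,-1]

```text
time: 11.82
tcp_pos: [0.5058, 0.0656, 0.0373]
ee_rot: [1.797, 1.729, -0.737]
force: [-0.2, 0.7, 0.2]
gripper_width: 0.747
grasp_force: 0.0
```

>>> jog_arm:
  rows:
    - [0,0,0,0,0,0,-1]
    - [0,0,0,0,0,0,-1]
    - [0,0,0,0,0,0,-1]
    - [0,0,0,0,0,0,-1]
    - [0,0,0,0,0,0,-1]

```text
time: 12.23
tcp_pos: [0.5057, 0.0658, 0.037]
ee_rot: [1.795, 1.729, -0.738]
force: [0.6, 2.0, 7.4]
gripper_width: 0.592
grasp_force: 62.5
```

```bash
python3 - <<'E'
from h import *
s=manip.get_state();print(s["tcp_pos"])
off=R.from_rotvec(s["ee_rot"]).inv().apply(np.array((.5037,.058,.026))-s["tcp_pos"]);print(off.round(4));off[1]=0
u=np.array([0,0,1.]);f=yv(-1.1)
P,d,y=place("FL",off)
chain([((.50,.06,.17),DN-.3*yv(88),yv(-20)),((.50,-.05,.20),DN+.3*f,yv(-60)),(P+.08*u,d,y)])
E
```

```text
[0.50573162 0.06576575 0.03701254]
[ 0.0022 -0.0018  0.0133]
[-9.8, -0.5, -9.0, 4.5, 28.1, 16.8] rows 4.6
[-10.8, 3.8, 0.3, -2.7, 24.1, 43.6] rows 7.0
[-4.4, 10.8, 9.7, -7.4, 27.6, 29.4] rows 5.7
```

>>> jog_arm:
  rows:
    - [-2.5,0,-2.5,0,0,0,-1]
    - [-9.8,-0.5,-9,4.5,28.1,16.8,-1]
    - [-9.8,-0.5,-9,4.5,28.1,16.8,-1]
    - [-9.8,-0.5,-9,4.5,28.1,16.8,-1]
    - [-9.8,-0.5,-9,4.5,28.1,16.8,-1]
    - [-9.8,-0.5,-9,4.5,28.1,16.8,-1]
    - [-9.8,-0.5,-9,4.5,28.1,16.8,-1]

```text
time: 12.82
tcp_pos: [0.4997, 0.0591, 0.1708]
ee_rot: [2.37, 1.673, -0.25]
force: [-1.2, 0.1, 0.2]
gripper_width: 0.594
grasp_force: 62.6
```

>>> jog_arm:
  rows:
    - [-10.8,3.8,0.3,-2.7,24.1,43.6,-1]
    - [-10.8,3.8,0.3,-2.7,24.1,43.6,-1]
    - [-10.8,3.8,0.3,-2.7,24.1,43.6,-1]
    - [-10.8,3.8,0.3,-2.7,24.1,43.6,-1]
    - [-10.8,3.8,0.3,-2.7,24.1,43.6,-1]
    - [-10.8,3.8,0.3,-2.7,24.1,43.6,-1]
    - [-10.8,3.8,0.3,-2.7,24.1,43.6,-1]
    - [-10.8,3.8,0.3,-2.7,24.1,43.6,-1]

```text
time: 13.48
tcp_pos: [0.4988, -0.051, 0.198]
ee_rot: [2.94, 0.751, 0.429]
force: [-0.7, 0.2, -1.1]
gripper_width: 0.596
grasp_force: 62.7
```

>>> jog_arm:
  rows:
    - [-4.4,10.8,9.7,-7.4,27.6,29.4,-1]
    - [-4.4,10.8,9.7,-7.4,27.6,29.4,-1]
    - [-4.4,10.8,9.7,-7.4,27.6,29.4,-1]
    - [-4.4,10.8,9.7,-7.4,27.6,29.4,-1]
    - [-4.4,10.8,9.7,-7.4,27.6,29.4,-1]
    - [-4.4,10.8,9.7,-7.4,27.6,29.4,-1]
    - [-4.4,10.8,9.7,-7.4,27.6,29.4,-1]

```text
time: 14.07
tcp_pos: [0.5392, -0.1662, 0.1071]
ee_rot: [2.9, -0.026, 1.193]
force: [-0.4, 0.6, -2.0]
gripper_width: 0.596
grasp_force: 62.8
```

```bash
cat >> h.py <<'E'
def held(off,ref="pics/w5.png",box=(195,325,205,348)):
    """compare held cap with reference picture of a well held cap: pixel shift"""
    im=viewer.camera("wrist");r0,r1,c0,c1=box;t=cv2.imread(ref)[r0:r1,c0:c1]
    r=cv2.matchTemplate(im[r0-40:r1+40,c0-40:c1+40],t,cv2.TM_CCOEFF_NORMED);return im,cv2.minMaxLoc(r)[1::2]
E
python3 - <<'E'
from h import *
off=np.array([.0022,0,.0133]);u=np.array([0,0,1.])
s=manip.get_state();print(s["tcp_pos"],s["gripper_width"])
P,d,y=place("FL",off)
im,h=held(off);cv2.imwrite("pics/w8.png",im);print(h,"expect 40,40")
chain([(P+.015*u,d,y),(P+.001*u,d,y)]);show(P+.001*u,d,y)
E
```

```text
[ 0.5392075  -0.1661661   0.10707216] 0.5958967739418757
(0.912352979183197, (40, 41)) expect 40,40
[-4.3, -0.0, 4.4, -0.1, 0.3, 0.3] rows 1.5
[-1.0, -0.0, 1.0, 0.0, 0.0, 0.0] rows 0.3
 [-5.28, -0.02, 5.42, -0.13, 0.35, 0.27]
```

>>> jog_arm:
  rows:
    - [-2.2,0,2.2,0,0,0,-1]
    - [-4.3,0,4.5,0,0.3,0.3,-1]
    - [-5.2,0,5.4,0,0.3,0.3,-1]
    - [-5.3,0,5.5,0,0.3,0.3,-1]
    - [-5.3,0,5.5,0,0.3,0.3,-1]
    - [-5.3,0,5.5,0,0.3,0.3,0.45]
    - [-5.3,0,5.5,0,0.3,0.3,0.45]
    - [-5.3,0,5.5,0,0.3,0.3,0.45]

```text
time: 14.78
tcp_pos: [0.5424, -0.1672, 0.035]
ee_rot: [2.894, -0.033, 1.207]
force: [-0.2, -0.4, 0.0]
gripper_width: 0.724
grasp_force: 0.0
```

>>> jog_arm:
  rows:
    - [0,0,0,0,0,0,0.5]
    - [0,0,-2,0,0,0,0.5]
    - [0,0,-5,0,0,0,0.5]
    - [0,0,-9,0,0,0,0.5]
    - [0,0,-12,0,0,0,0.5]
    - [0,0,-12,0,0,0,1]

```text
time: 15.28
tcp_pos: [0.4554, -0.1665, 0.1254]
ee_rot: [2.884, -0.033, 1.215]
force: [1.1, -0.1, 1.5]
gripper_width: 0.872
grasp_force: 0.0
```

```bash
python3 - <<'E'
from h import *
s=manip.get_state();print(s["tcp_pos"])
im,h=held(0,"pics/w6.png",(165,240,236,312));cv2.imwrite("pics/w9.png",im)
m=viewer.camera_model("wrist");u=np.array([0,0,1]);f=yv(-1.1);l=yv(88.9);print(h,"40,40 + pose diff")
print([np.round(proj(m,np.array(PK["FL"])+.014*u+.026*(a*f+b*l)),0).tolist() for a in(1,-1) for b in (1,-1)],"ref 243,171 302,171 239,224 305,223")
# go look at C and E
chain([((.46,-.05,.28),DN+.3*f,yv(-60)),((.50,.12,.33),DN,yv(-15)),((.50,.125,.33),DN,yv(0))])
E
```

```text
[ 0.45542057 -0.16648355  0.1254008 ]
(0.8717826008796692, (39, 44)) 40,40 + pose diff
[[243.0, 176.0], [302.0, 175.0], [240.0, 228.0], [305.0, 228.0]] ref 243,171 302,171 239,224 305,223
[11.3, -11.6, -10.9, 7.8, -28.2, -29.6] rows 5.8
[12.8, -12.3, -3.7, 13.7, -10.3, -45.7] rows 6.8
[0.5, -0.1, 0.0, 0.0, 0.0, -15.0] rows 2.1
```

Cap B is home too: its template shift (-1,+4) matches the predicted (0,+4.5). Next is cap E, lying.

```bash
python3 - <<'E'
from h import *
f=yv(-1.1)
p,d,e=grasp((.6203,.0589,.014),123)
chain([((.46,-.05,.22),DN+.3*f,yv(-60)),((.53,.10,.24),DN-.3*yv(123),yv(-5)),(p-.1*d,d,e)])
E
```

```text
[7.0, -11.7, -6.7, 7.8, -28.2, -29.6] rows 5.8
[13.6, -9.6, 0.0, -1.0, -16.2, -58.9] rows 8.5
[6.2, 2.1, 14.4, -9.1, -27.3, -36.0] rows 6.4
```

>>> jog_arm:
  rows:
    - [0,0,-3,0,0,0,1]
    - [7,-11.7,-6.7,7.8,-28.2,-29.6,1]
    - [7,-11.7,-6.7,7.8,-28.2,-29.6,1]
    - [7,-11.7,-6.7,7.8,-28.2,-29.6,1]
    - [7,-11.7,-6.7,7.8,-28.2,-29.6,1]
    - [7,-11.7,-6.7,7.8,-28.2,-29.6,1]
    - [7,-11.7,-6.7,7.8,-28.2,-29.6,1]
    - [7,-11.7,-6.7,7.8,-28.2,-29.6,1]

```text
time: 16.0
tcp_pos: [0.4624, -0.0481, 0.2153]
ee_rot: [2.944, 0.772, 0.414]
force: [0.7, -0.5, -0.0]
gripper_width: 1.002
grasp_force: 0.0
```

>>> jog_arm:
  rows:
    - [13.6,-9.6,0,-1,-16.2,-55,1]
    - [13.6,-9.6,0,-1,-16.2,-55,1]
    - [13.6,-9.6,0,-1,-16.2,-55,1]
    - [13.6,-9.6,0,-1,-16.2,-55,1]
    - [13.6,-9.6,0,-1,-16.2,-55,1]
    - [13.6,-9.6,0,-1,-16.2,-55,1]
    - [13.6,-9.6,0,-1,-16.2,-55,1]
    - [13.6,-9.6,0,-1,-16.2,-55,1]

```text
time: 16.67
tcp_pos: [0.5308, 0.101, 0.2344]
ee_rot: [2.162, 1.888, -0.068]
force: [0.0, -0.2, -0.3]
gripper_width: 1.005
grasp_force: 0.0
```

```bash
python3 - <<'E'
from h import *
p,d,e=grasp((.6203,.0589,.014),123)
print(manip.get_state()["joint_positions"].round(2))
chain([(p-.1*d,d,e)])
E
```

```text
[ 0.27 -0.22  1.8  -0.27  1.49  0.42]
[5.9, 1.9, 13.9, -10.8, -27.9, -39.6] rows 6.9
```

>>> jog_arm:
  rows:
    - [5.9,1.9,13.9,-10.8,-27.9,-39.6,1]
    - [5.9,1.9,13.9,-10.8,-27.9,-39.6,1]
    - [5.9,1.9,13.9,-10.8,-27.9,-39.6,1]
    - [5.9,1.9,13.9,-10.8,-27.9,-39.6,1]
    - [5.9,1.9,13.9,-10.8,-27.9,-39.6,1]
    - [5.9,1.9,13.9,-10.8,-27.9,-39.6,1]
    - [5.9,1.9,13.9,-10.8,-27.9,-39.6,1]
    - [5.9,1.9,13.9,-10.8,-27.9,-39.6,1]

```text
time: 17.33
tcp_pos: [0.5764, 0.1233, 0.0898]
ee_rot: [1.148, 2.117, -0.481]
force: [-0.4, 0.2, -0.8]
gripper_width: 1.001
grasp_force: 0.0
```

```bash
python3 - <<'E'
from h import *
q=np.array((.6203,.0589,.014));p,d,e=grasp(q,123)
s=manip.get_state();print(s["tcp_pos"],s["joint_positions"].round(2))
show(p-.1*d,d,e,"pre");show(p,d,e,"g")
m=viewer.camera_model("wrist");im=viewer.camera("wrist");np.save("m10.npy",m,allow_pickle=True)
h=yv(123);u=np.array([0,0,1])
print([np.round(proj(m,q+.014*u+.026*(a*e+b*h))).tolist() for a in(-1,1) for b in(-1,1)])
cv2.imwrite("pics/w10.png",im)
E
```

```text
[0.57644779 0.12328979 0.08979729] [ 0.5   0.02  1.95 -0.84  1.24  0.24]
pre [-0.15, 0.17, -0.13, -0.14, 0.11, 0.11]
g [-0.13, 0.2, 9.87, -0.14, 0.11, 0.11]
[[249.0, 243.0], [243.0, 212.0], [311.0, 243.0], [318.0, 213.0]]
```

View pics/w10.png

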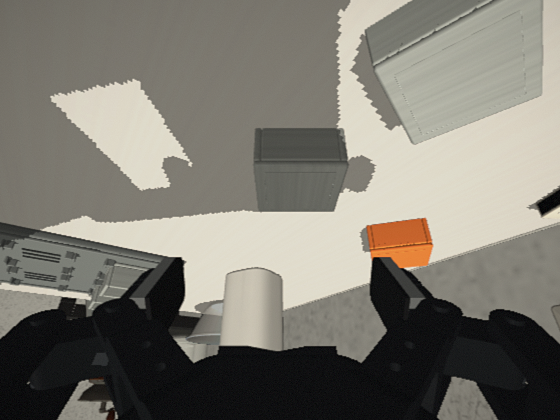

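Cap E has been knocked. Its top face is now at (256,162), (346,163), (338,211), (258,211) and its near side face above that, instead of the predicted rows 212..243. I'll re-measure it.

```bash
python3 - <<'E'
from h import *
m=np.load("m10.npy",allow_pickle=True).item()
P=np.array([onz(m,*p,.028) for p in((256,162),(346,163),(338,211),(258,211))])
G=np.array([onz(m,*p,0) for p in((255,129),(344,129))])
L=np.roll(P,-1,0)-P
print(P.round(4).tolist(),P.mean(0),np.linalg.norm(L,axis=1).round(4),np.degrees(np.arctan2(L[:,1],L[:,0])).round(1));print(G.round(4).tolist(),np.linalg.norm(G[1]-G[0]))
# C top-face: near edge & corner
Q=np.array([onz(m,*p,.028) for p in((374,67),(417,143),(542,95))]);print("C?",Q.round(4).tolist(),np.linalg.norm(np.diff(Q,axis=0),axis=1))
Q=np.array([onz(m,*p,.052) for p in((374,67),(417,143),(542,95))]);print("C? hi",Q.round(4).tolist(),np.linalg.norm(np.diff(Q,axis=0),axis=1))
E
```

```text
[[0.5645, 0.1198, 0.028], [0.6052, 0.1454, 0.028], [0.6376, 0.104, 0.028], [0.592, 0.0741, 0.028]] [0.59982117 0.11083641 0.028     ] [0.0481 0.0525 0.0545 0.0533] [  32.2  -52.  -146.7  121. ]
[[0.5653, 0.1151, 0.0], [0.6092, 0.1438, 0.0]] 0.052450653766674155
C? [[0.5734, 0.1933, 0.028], [0.6232, 0.176, 0.028], [0.6407, 0.2219, 0.028]] [0.05270163 0.0491318 ]
C? hi [[0.5571, 0.2032, 0.052], [0.5953, 0.1899, 0.052], [0.6088, 0.2252, 0.052]] [0.04050462 0.03776098]
```

Cap E slid to about (0.600, 0.111), same heading, and cap C is still at (0.607, 0.207). With E now beside C, I take C first.

```bash
python3 - <<'E'
from h import *
p,d,e=grasp((.607,.207,.014),69,.010)
chain([((.59,.20,.19),DN-.5*yv(100),yv(8)),(p-.1*d,d,e),(p,d,e)]);print(p-.1*d)
E
```

```text
[-2.9, 5.3, -11.1, 13.7, 17.9, 20.2] rows 4.2
[10.9, 5.5, 5.6, 17.9, -18.2, 23.5] rows 4.8
[0.0, -0.0, 10.0, 0.0, 0.0, 0.0] rows 2.4
[0.63487448 0.27961552 0.09178175]
```

>>> jog_arm:
  rows:
    - [0,0,-4,0,0,0,1]
    - [-2.9,5.3,-11.1,13.7,17.9,20.2,1]
    - [-2.9,5.3,-11.1,13.7,17.9,20.2,1]
    - [-2.9,5.3,-11.1,13.7,17.9,20.2,1]
    - [-2.9,5.3,-11.1,13.7,17.9,20.2,1]
    - [-2.9,5.3,-11.1,13.7,17.9,20.2,1]
    - [-2.9,5.3,-11.1,13.7,17.9,20.2,1]

```text
time: 17.97
tcp_pos: [0.5919, 0.1996, 0.1923]
ee_rot: [1.806, 2.077, -0.408]
force: [0.0, -0.0, -0.8]
gripper_width: 1.002
grasp_force: 0.0
```

>>> jog_arm:
  rows:
    - [10.9,5.5,5.6,17.9,-18.2,23.5,1]
    - [10.9,5.5,5.6,17.9,-18.2,23.5,1]
    - [10.9,5.5,5.6,17.9,-18.2,23.5,1]
    - [10.9,5.5,5.6,17.9,-18.2,23.5,1]
    - [10.9,5.5,5.6,17.9,-18.2,23.5,1]
    - [10.9,5.5,5.6,17.9,-18.2,23.5,1]
    - [10.9,5.5,5.6,17.9,-18.2,23.5,1]
    - [10.9,5.5,5.6,17.9,-18.2,23.5,1]

```text
time: 18.63
tcp_pos: [0.6363, 0.2801, 0.0943]
ee_rot: [2.107, 1.453, -0.87]
force: [0.1, -0.7, 0.4]
gripper_width: 1.0
grasp_force: 0.0
```

```bash
python3 - <<'E'
from h import *
q=np.array((.607,.207,.014));p,d,e=grasp(q,69)
s=manip.get_state();print(s["tcp_pos"],s["joint_positions"].round(2))
show(p-.1*d,d,e,"pre");show(p,d,e,"g")
m=viewer.camera_model("wrist");im=viewer.camera("wrist");np.save("m11.npy",m,allow_pickle=True)
h=yv(69);u=np.array([0,0,1])
for a in(-1,1):
  for b in(-1,1):
    t=np.round(proj(m,q+.014*u+.026*(a*e+b*h))).astype(int);print(t);cv2.circle(im,tuple(map(int,t)),2,(0,0,255),1)
cv2.imwrite("pics/w11.png",im)
E
```

```text
[0.63633698 0.28008855 0.09427134] [ 0.55  0.6   1.22 -0.48  1.95  0.88]
pre [0.11, -0.12, 0.24, 0.2, -0.1, 0.07]
g [0.09, -0.16, 10.24, 0.2, -0.1, 0.07]
[244 239]
[237 208]
[305 239]
[311 208]
```

View pics/w11.png

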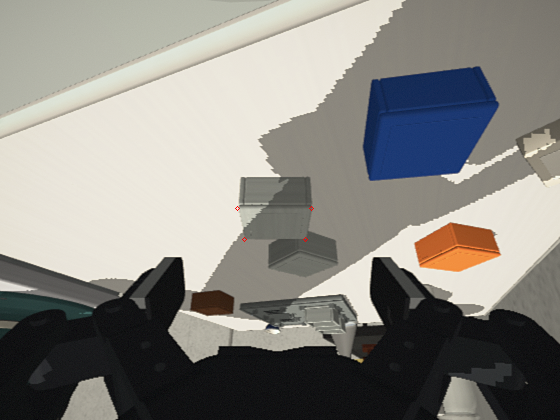

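Cap C's top face coincides with the predicted corners (237..311, 208..239). The blue look-alike at (430,120) is near the path on the right, so I check the clearance.

```bash
python3 - <<'E'
from h import *
m=np.load("m11.npy",allow_pickle=True).item();q=np.array((.607,.207,.014));e=yv(-21);h=yv(69)
for p,z in(((372,107),.028),((364,176),.028),((460,173),.028),((374,82),0),((493,97),.028)):
    w=onz(m,*p,z);print(w.round(3),"e",round((w-q)@e,3),"h",round((w-q)@h,3))
E
```

```text
[0.69  0.299 0.028] e 0.044 h 0.116
[0.68  0.247 0.028] e 0.053 h 0.064
[0.733 0.23  0.028] e 0.109 h 0.067
[0.694 0.289 0.   ] e 0.052 h 0.107
[0.739 0.286 0.028] e 0.095 h 0.122
```

```bash
cat >> h.py <<'E'
def grasp(mid,ndeg,back=.010,side=1,tilt=45):
    n=yv(ndeg);e=yv(ndeg-90);t=np.radians(tilt);d=-side*np.sin(t)*n+np.cos(t)*DN
    return np.array(mid)-back*d,d,e
E
python3 - <<'E'
from h import *
q=np.array((.607,.207,.014));p,d,e=grasp(q,69,.010,1,35)
chain([(p-.1*d,d,e),(p,d,e)])
E
```

```text
[-1.7, -0.1, 0.5, 0.2, 9.9, 0.0] rows 1.4
[0.0, 0.0, 10.0, 0.0, 0.0, 0.0] rows 2.4
```

>>> jog_arm:
  rows:
    - [-1.7,-0.1,0.5,0.2,9.9,0,0.7]
    - [-1.7,-0.1,0.5,0.2,9.9,0,0.7]
    - [-1.7,-0.1,0.5,0.2,9.9,0,0.7]
    - [-1.7,-0.1,0.5,0.2,9.9,0,0.7]

```text
time: 19.02
tcp_pos: [0.6298, 0.2658, 0.105]
ee_rot: [2.234, 1.532, -0.703]
force: [0.1, 1.0, -1.3]
gripper_width: 0.852
grasp_force: 0.0
```

>>> jog_arm:
  rows:
    - [0,0,4,0,0,0,0.7]
    - [0,0,8,0,0,0,0.7]
    - [0,0,10,0,0,0,0.7]
    - [0,0,10,0,0,0,0.7]
    - [0,0,10,0,0,0,0.7]
    - [0,0,10,0,0,0,-1]
    - [0,0,10,0,0,0,-1]
    - [0,0,10,0,0,0,-1]

```text
time: 19.68
tcp_pos: [0.6101, 0.214, 0.0227]
ee_rot: [2.234, 1.532, -0.703]
force: [1.6, 3.9, 6.4]
gripper_width: 0.596
grasp_force: 63.4
```

>>> jog_arm:
  rows:
    - [0,0,0,0,0,0,-1]
    - [0,0,0,0,0,0,-1]
    - [0,0,0,0,0,0,-1]
    - [0,0,0,0,0,0,-1]

```text
time: 20.02
tcp_pos: [0.6101, 0.2139, 0.0227]
ee_rot: [2.234, 1.532, -0.703]
force: [1.4, 4.3, 7.2]
gripper_width: 0.597
grasp_force: 63.2
```

```bash
python3 - <<'E'
from h import *
q=np.array((.607,.207,.014))
s=manip.get_state();R0=R.from_rotvec(s["ee_rot"]);print(s["tcp_pos"],s["force"])
off=R0.inv().apply(q-s["tcp_pos"]);print(off.round(4));off[1]=0
# rotation of cap: hold-> standing with heading 90 at (.50,.06,.026): tool tilt 55 on -n side
u=np.array([0,0,1.]);T=np.array((.50,.05,.027));n=yv(90)
t=np.radians(55);d=np.sin(t)*n+np.cos(t)*DN;y=yv(0)
P=T-Rt(d,y).apply(off);print("stand TCP",P)
chain([((.60,.19,.13),DN-.3*yv(69),yv(-15)),((.52,.08,.17),DN+.3*n,yv(0)),(P+.05*u,d,y),(P,d,y)])
E
```

```text
[0.61006228 0.21388461 0.02272375] [1.43728835 4.33052557 7.15439826]
[-0.0012 -0.0004  0.0115]
stand TCP [0.5        0.04127718 0.03452574]
[-8.3, -0.1, -7.3, -0.9, 18.3, -5.8] rows 2.7
[-13.3, -4.9, -0.1, -1.7, 32.9, -15.7] rows 5.1
[-6.2, -2.0, 7.1, 0.0, 38.3, 0.0] rows 5.3
[-4.1, 0.0, 2.9, 0.0, 0.0, 0.0] rows 1.2
```

>>> jog_arm:
  rows:
    - [-1.7,0,-2.4,0,0,0,-1]
    - [-8.3,-0.1,-7.3,-0.9,18.3,-5.8,-1]
    - [-8.3,-0.1,-7.3,-0.9,18.3,-5.8,-1]
    - [-8.3,-0.1,-7.3,-0.9,18.3,-5.8,-1]
    - [-8.3,-0.1,-7.3,-0.9,18.3,-5.8,-1]
    - [-8.3,-0.1,-7.3,-0.9,18.3,-5.8,-1]

```text
time: 20.52
tcp_pos: [0.5991, 0.1885, 0.1302]
ee_rot: [2.358, 1.797, -0.372]
force: [-0.5, -0.7, -0.9]
gripper_width: 0.599
grasp_force: 62.6
```

>>> jog_arm:
  rows:
    - [-13.3,-4.9,-0.1,-1.7,32.9,-15.7,-1]
    - [-13.3,-4.9,-0.1,-1.7,32.9,-15.7,-1]
    - [-13.3,-4.9,-0.1,-1.7,32.9,-15.7,-1]
    - [-13.3,-4.9,-0.1,-1.7,32.9,-15.7,-1]
    - [-13.3,-4.9,-0.1,-1.7,32.9,-15.7,-1]
    - [-13.3,-4.9,-0.1,-1.7,32.9,-15.7,-1]
    - [-13.3,-4.9,-0.1,-1.7,32.9,-15.7,-1]

```text
time: 21.1
tcp_pos: [0.5184, 0.0783, 0.1677]
ee_rot: [-2.066, -2.06, -0.297]
force: [-0.3, -0.0, 0.3]
gripper_width: 0.599
grasp_force: 62.7
```

>>> jog_arm:
  rows:
    - [-6.2,-2,7.1,0,38.3,0,-1]
    - [-6.2,-2,7.1,0,38.3,0,-1]
    - [-6.2,-2,7.1,0,38.3,0,-1]
    - [-6.2,-2,7.1,0,38.3,0,-1]
    - [-6.2,-2,7.1,0,38.3,0,-1]
    - [-6.2,-2,7.1,0,38.3,0,-1]
    - [-6.2,-2,7.1,0,38.3,0,-1]
    - [-6.2,-2,7.1,0,38.3,0,-1]

```text
time: 21.77
tcp_pos: [0.4984, 0.0407, 0.0818]
ee_rot: [-1.646, -1.641, -0.847]
force: [-0.1, -0.2, -0.1]
gripper_width: 0.593
grasp_force: 62.7
```

```bash
python3 - <<'E'
from h import *
off=np.array([-.0012,0,.0115])
s=manip.get_state();R0=R.from_rotvec(s["ee_rot"]);print(s["tcp_pos"],s["joint_positions"].round(2))
n=yv(90);t=np.radians(55);d=np.sin(t)*n+np.cos(t)*DN;y=yv(0)
P=np.array((.50,.05,.027))-Rt(d,y).apply(off)
chain([(P,d,y)])
m=viewer.camera_model("wrist");im=viewer.camera("wrist");cv2.imwrite("pics/w12.png",im)
E
```

```text
[0.49838321 0.04069917 0.08178085] [-0.4   0.04  2.01  0.85  1.59 -0.61]
[-3.8, 0.2, 2.8, -0.3, 0.2, -0.3] rows 1.1
```

View pics/w12.png

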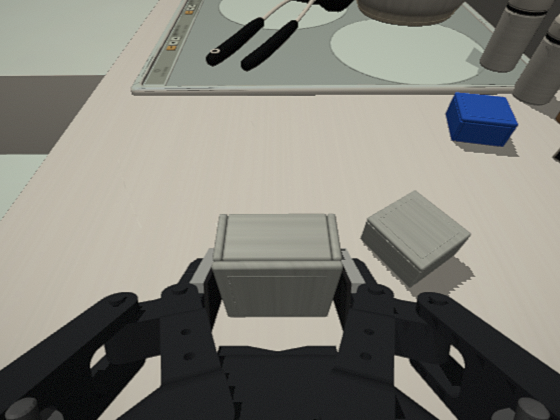

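Cap C is held standing (top edge face at 218..338, 214..262), with cap E clear to the right at (416,237). I set it down.

>>> jog_arm:
  rows:
    - [-2.5,0.1,1.9,0,0,0,-1]
    - [-3.8,0.2,2.8,-0.3,0.2,-0.3,-1]
    - [-3.9,0.2,2.9,-0.3,0.2,-0.3,-1]
    - [-3.9,0.2,2.9,-0.3,0.2,-0.3,-1]
    - [-3.9,0.2,2.9,-0.3,0.2,-0.3,0.5]
    - [-3.9,0.2,2.9,-0.3,0.2,-0.3,0.7]
    - [-3.9,0.2,2.9,-0.3,0.2,-0.3,0.7]
    - [-3.9,0.2,2.9,-0.3,0.2,-0.3,0.7]

```text
time: 22.48
tcp_pos: [0.5007, 0.0415, 0.0352]
ee_rot: [-1.643, -1.645, -0.864]
force: [-0.2, 0.2, 0.2]
gripper_width: 0.848
grasp_force: 0.0
```

>>> jog_arm:
  rows:
    - [0,0,-2,0,0,0,0.7]
    - [0,0,-5,0,0,0,0.7]
    - [0,0,-9,0,0,0,0.7]
    - [0,0,-11,0,0,0,1]
    - [0,0,-11,0,0,0,1]

```text
time: 22.9
tcp_pos: [0.5012, -0.0519, 0.1003]
ee_rot: [-1.646, -1.647, -0.867]
force: [1.1, -0.1, 0.6]
gripper_width: 0.998
grasp_force: 0.0
```

```bash
python3 - <<'E'
from h import *
s=manip.get_state();print(s["tcp_pos"],axes().tolist())
m=viewer.camera_model("wrist");im=viewer.camera("wrist");cv2.imwrite("pics/w13.png",im)
u=np.array([0,0,1]);q=np.array((.50,.05,.026))
print("closed face",[np.round(proj(m,q-.014*yv(90)+.026*(a*yv(0)+b*u))).tolist() for a in(-1,1) for b in(-1,1)])
print("top",[np.round(proj(m,q+.026*u+.026*a*yv(0)+.014*b*yv(90))).tolist() for a in(-1,1) for b in(-1,1)])
g=cv2.cvtColor(im,cv2.COLOR_BGR2HSV);print(im[170:260:6,277].tolist())
p,d,e=grasp(q,90)
chain([((.50,.02,.20),DN,e),((.50,.12,.18),DN-.5*yv(90),e),(p-.1*d,d,e),(p,d,e)])
E
```

```text
[ 0.50117039 -0.05186629  0.1003366 ] [[-0.005, 1.0, 0.009], [0.574, -0.005, 0.819], [0.819, 0.01, -0.573]]
closed face [[244.0, 240.0], [239.0, 201.0], [303.0, 240.0], [309.0, 201.0]]
top [[239.0, 201.0], [242.0, 175.0], [309.0, 201.0], [306.0, 175.0]]
[[158, 171, 176], [159, 172, 178], [130, 141, 141], [133, 144, 143], [136, 146, 146], [135, 144, 145], [61, 67, 65], [59, 63, 64], [59, 64, 64], [60, 65, 65], [59, 63, 63], [60, 64, 64], [95, 102, 105], [91, 100, 103], [93, 100, 103]]
[12.3, -0.0, -0.0, 0.5, -55.1, -0.0] rows 7.7
[10.0, 0.0, 2.0, 0.0, -26.6, 0.0] rows 3.7
[4.1, 0.0, 6.5, 0.0, -18.4, 0.0] rows 2.6
[0.0, 0.0, 10.0, 0.0, 0.0, 0.0] rows 2.4
```

>>> jog_arm:
  rows:
    - [4,0,-2,0,0,0,1]
    - [12.3,0,0,0.5,-55.1,0,1]
    - [12.3,0,0,0.5,-55.1,0,1]
    - [12.3,0,0,0.5,-55.1,0,1]
    - [12.3,0,0,0.5,-55.1,0,1]
    - [12.3,0,0,0.5,-55.1,0,1]
    - [12.3,0,0,0.5,-55.1,0,1]
    - [12.3,0,0,0.5,-55.1,0,1]

```text
time: 23.62
tcp_pos: [0.4995, 0.0221, 0.1989]
ee_rot: [-2.178, -2.183, -0.091]
force: [0.0, -1.7, -0.4]
gripper_width: 0.997
grasp_force: 0.0
```

```bash
python3 - <<'E'
from h import *
q=np.array((.50,.05,.026));p,d,e=grasp(q,90)
chain([((.50,.12,.18),DN-.5*yv(90),e),(p-.1*d,d,e),(p,d,e)])
E
```

```text
[9.6, 0.1, 2.7, 0.1, -31.2, 0.1] rows 4.4
[4.1, 0.0, 6.5, 0.0, -18.4, 0.0] rows 2.6
[0.0, 0.0, 10.0, 0.0, 0.0, 0.0] rows 2.4
```

>>> jog_arm:
  rows:
    - [9.6,0.1,2.7,0,-31.2,0,1]
    - [9.6,0.1,2.7,0,-31.2,0,1]
    - [9.6,0.1,2.7,0,-31.2,0,1]
    - [9.6,0.1,2.7,0,-31.2,0,1]
    - [9.6,0.1,2.7,0,-31.2,0,1]
    - [9.6,0.1,2.7,0,-31.2,0,1]
    - [9.6,0.1,2.7,0,-31.2,0,1]

```text
time: 24.2
tcp_pos: [0.4996, 0.1212, 0.1783]
ee_rot: [1.963, 1.975, -0.459]
force: [0.2, 0.4, -0.4]
gripper_width: 0.999
grasp_force: 0.0
```

>>> jog_arm:
  rows:
    - [4.1,0,6.5,0,-18.4,0,1]
    - [4.1,0,6.5,0,-18.4,0,1]
    - [4.1,0,6.5,0,-18.4,0,1]
    - [4.1,0,6.5,0,-18.4,0,1]
    - [4.1,0,6.5,0,-18.4,0,1]
    - [4.1,0,6.5,0,-18.4,0,1]

```text
time: 24.7
tcp_pos: [0.501, 0.1272, 0.1049]
ee_rot: [1.768, 1.768, -0.719]
force: [-0.4, -0.2, 1.0]
gripper_width: 1.0
grasp_force: 0.0
```

```bash
cat > chk.py <<'E'
from h import *
import sys
def chk(q,ndeg,name):
    """compare hollow face of a standing cap with w3 reference; q expected middle"""
    m=viewer.camera_model("wrist");im=viewer.camera("wrist");cv2.imwrite(f"pics/{name}.png",im)
    u=np.array([0,0,1]);n=yv(ndeg);e=yv(ndeg-90)
    c=np.array([proj(m,q+.014*n+.026*(a*e+b*u)) for a in(-1,1) for b in(-1,1)]);print("hollow face",c.round(0).tolist())
    t=cv2.imread("pics/w3.png")[170:255,235:322]
    r=cv2.matchTemplate(im[100:340,130:440],t,cv2.TM_CCOEFF_NORMED);_,s,_,l=cv2.minMaxLoc(r)
    print("score",s,"template at",l[0]+130,l[1]+100)
    # w3: hollow face corners seen in w3 at cols 244..313, rows 176..234
    print("so face cols",l[0]+130+9,l[0]+130+78,"rows",l[1]+106,l[1]+164)
E
python3 - <<'E'
from chk import *
q=np.array((.50,.05,.026));p,d,e=grasp(q,90)
s=manip.get_state();print(s["tcp_pos"]);show(p,d,e,"g");chk(q,90,"w14")
E
```

```text
[0.50096404 0.12722843 0.10491375]
g [-0.01, -0.1, 10.04, 0.03, -0.72, -0.03]
hollow face [[243.0, 174.0], [239.0, 233.0], [308.0, 174.0], [312.0, 233.0]]
score 0.945065975189209 template at 234 170
so face cols 243 312 rows 176 234
```

>>> jog_arm:
  rows:
    - [0,-0.1,4,0,-0.7,0,1]
    - [0,-0.1,8,0,-0.7,0,1]
    - [0,-0.1,10,0,-0.7,0,1]
    - [0,-0.1,10,0,-0.7,0,1]
    - [0,-0.1,10,0,-0.7,0,1]
    - [0,-0.1,10,0,-0.7,0,-1]
    - [0,-0.1,10,0,-0.7,0,-1]
    - [0,-0.1,10,0,-0.7,0,-1]

```text
time: 25.42
tcp_pos: [0.5, 0.0582, 0.0335]
ee_rot: [1.756, 1.758, -0.73]
force: [-2.0, 7.6, 10.8]
gripper_width: 0.605
grasp_force: 11.9
```

>>> jog_arm:
  rows:
    - [0,0,0,0,0,0,-1]
    - [0,0,0,0,0,0,-1]
    - [0,0,0,0,0,0,-1]
    - [0,0,0,0,0,0,-1]
    - [0,0,0,0,0,0,-1]

```text
time: 25.83
tcp_pos: [0.5001, 0.0583, 0.0337]
ee_rot: [1.755, 1.758, -0.73]
force: [-1.1, 2.6, 7.6]
gripper_width: 0.599
grasp_force: 62.3
```

```bash
python3 - <<'E'
from h import *
s=manip.get_state();print(s["tcp_pos"])
off=R.from_rotvec(s["ee_rot"]).inv().apply(np.array((.50,.05,.026))-s["tcp_pos"]);print(off.round(4));off[1]=0
u=np.array([0,0,1.]);f=yv(-1.1)
P,d,y=place("NR",off)
chain([((.50,.06,.17),DN-.3*yv(88),yv(-20)),((.47,-.10,.22),DN+.3*f,yv(-60)),(P+.08*u,d,y)])
E
```

```text
[0.50011018 0.05833322 0.03365843]
[-0.0004 -0.0001  0.0113]
[-9.6, 0.0, -9.7, 5.5, 28.2, 18.7] rows 4.8
[-16.8, 2.7, -0.2, -2.7, 24.1, 43.6] rows 7.0
[-11.7, 11.2, 9.9, -7.4, 27.6, 29.4] rows 5.7
```

>>> jog_arm:
  rows:
    - [-2.5,0,-2.5,0,0,0,-1]
    - [-9.6,0,-9.7,5.5,28.2,18.7,-1]
    - [-9.6,0,-9.7,5.5,28.2,18.7,-1]
    - [-9.6,0,-9.7,5.5,28.2,18.7,-1]
    - [-9.6,0,-9.7,5.5,28.2,18.7,-1]
    - [-9.6,0,-9.7,5.5,28.2,18.7,-1]
    - [-9.6,0,-9.7,5.5,28.2,18.7,-1]

```text
time: 26.42
tcp_pos: [0.5, 0.0584, 0.1711]
ee_rot: [2.371, 1.674, -0.251]
force: [-0.4, -0.5, -0.7]
gripper_width: 0.598
grasp_force: 62.6
```

>>> jog_arm:
  rows:
    - [-16.8,2.7,-0.2,-2.7,24.1,43.6,-1]
    - [-16.8,2.7,-0.2,-2.7,24.1,43.6,-1]
    - [-16.8,2.7,-0.2,-2.7,24.1,43.6,-1]
    - [-16.8,2.7,-0.2,-2.7,24.1,43.6,-1]
    - [-16.8,2.7,-0.2,-2.7,24.1,43.6,-1]
    - [-16.8,2.7,-0.2,-2.7,24.1,43.6,-1]
    - [-16.8,2.7,-0.2,-2.7,24.1,43.6,-1]
    - [-16.8,2.7,-0.2,-2.7,24.1,43.6,-1]

```text
time: 27.08
tcp_pos: [0.469, -0.1013, 0.2187]
ee_rot: [2.94, 0.751, 0.427]
force: [-0.7, 0.8, -1.7]
gripper_width: 0.597
grasp_force: 62.7
```

>>> jog_arm:
  rows:
    - [-11.7,11.2,9.9,-7.4,27.6,29.4,-1]
    - [-11.7,11.2,9.9,-7.4,27.6,29.4,-1]
    - [-11.7,11.2,9.9,-7.4,27.6,29.4,-1]
    - [-11.7,11.2,9.9,-7.4,27.6,29.4,-1]
    - [-11.7,11.2,9.9,-7.4,27.6,29.4,-1]
    - [-11.7,11.2,9.9,-7.4,27.6,29.4,-1]
    - [-11.7,11.2,9.9,-7.4,27.6,29.4,-1]

```text
time: 27.67
tcp_pos: [0.4501, -0.2554, 0.1075]
ee_rot: [2.902, -0.03, 1.191]
force: [0.5, 0.4, -0.9]
gripper_width: 0.597
grasp_force: 62.7
```

```bash
python3 - <<'E'
from h import *
off=np.array([-.0004,0,.0113]);u=np.array([0,0,1.])
s=manip.get_state();print(s["tcp_pos"],s["joint_positions"].round(2),s["gripper_width"])
P,d,y=place("NR",off)
im,h=held(off);cv2.imwrite("pics/w15.png",im);print(h,"expect 40,40")
chain([(P+.015*u,d,y)]);show(P+.001*u,d,y)
E
```

```text
[ 0.45011446 -0.25540841  0.10749907] [-0.84 -0.49  2.33  0.74  0.87  0.38] 0.5966030682025953
(0.7255489826202393, (40, 47)) expect 40,40
[-4.3, -0.0, 4.5, -0.2, 0.5, 0.2] rows 1.5
 [-5.27, -0.03, 5.5, -0.16, 0.47, 0.19]
```

>>> jog_arm:
  rows:
    - [-2.2,0,2.2,0,0,0,-1]
    - [-4.3,0,4.5,-0.2,0.5,0.2,-1]
    - [-5.2,0,5.4,-0.2,0.5,0.2,-1]
    - [-5.3,0,5.5,-0.2,0.5,0.2,-1]
    - [-5.3,0,5.5,-0.2,0.5,0.2,-1]
    - [-5.3,0,5.5,-0.2,0.5,0.2,0.45]
    - [-5.3,0,5.5,-0.2,0.5,0.2,0.45]
    - [-5.3,0,5.5,-0.2,0.5,0.2,0.45]

```text
time: 28.38
tcp_pos: [0.4534, -0.2562, 0.0363]
ee_rot: [2.889, -0.031, 1.207]
force: [-0.3, -0.7, -0.4]
gripper_width: 0.722
grasp_force: 0.0
```

>>> jog_arm:
  rows:
    - [0,0,0,0,0,0,0.5]
    - [0.5,0,-2,0,0,0,0.5]
    - [2,0,-4,0,0,0,0.5]
    - [4,0,-7,0,0,0,0.5]
    - [6,0,-9,0,0,0,0.5]
    - [6,0,-9,0,0,0,1]

```text
time: 28.88
tcp_pos: [0.4319, -0.2572, 0.1481]
ee_rot: [2.881, -0.032, 1.212]
force: [0.1, -0.8, 1.4]
gripper_width: 0.869
grasp_force: 0.0
```

```bash
python3 - <<'E'
from h import *
s=manip.get_state();print(s["tcp_pos"],s["joint_positions"].round(2))
m=viewer.camera_model("wrist");im=viewer.camera("wrist");cv2.imwrite("pics/w16.png",im)
u=np.array([0,0,1]);f=yv(-1.1);l=yv(88.9)
c=np.array([proj(m,np.array(PK["NR"])+.014*u+.026*(a*f+b*l)) for a in(1,-1) for b in (1,-1)]);print(c.round(0).tolist())
g=cv2.cvtColor(im,cv2.COLOR_BGR2GRAY);r=int(c[:,1].mean());k=int(c[:,0].mean())
print("row",[(x,int(g[r,x])) for x in range(int(c[0,0])-16,int(c[1,0])+18,3)]);print("col",[(x,int(g[x,k])) for x in range(int(c[0,1])-16,int(c[2,1])+24,3)])
p,d,e=grasp((.6003,.1105,.014),123)
chain([((.46,-.05,.22),DN+.3*f,yv(-60)),((.53,.14,.22),DN-.3*yv(123),yv(-5)),(p-.1*d,d,e)])
E
```

```text
[ 0.43185145 -0.25719992  0.14814204] [-0.89 -0.59  2.32  0.72  0.96  0.41]
[[240.0, 258.0], [302.0, 258.0], [237.0, 323.0], [305.0, 323.0]]
row [(224, 149), (227, 148), (230, 148), (233, 148), (236, 149), (239, 147), (242, 207), (245, 119), (248, 107), (251, 115), (254, 117), (257, 116), (260, 118), (263, 168), (266, 200), (269, 196), (272, 202), (275, 203), (278, 194), (281, 204), (284, 198), (287, 206), (290, 203), (293, 204), (296, 204), (299, 116), (302, 113), (305, 102), (308, 88), (311, 87), (314, 86), (317, 86)]
col [(242, 148), (245, 148), (248, 146), (251, 147), (254, 150), (257, 145), (260, 203), (263, 120), (266, 122), (269, 123), (272, 203), (275, 202), (278, 201), (281, 201), (284, 202), (287, 201), (290, 202), (293, 201), (296, 201), (299, 202), (302, 201), (305, 201), (308, 201), (311, 169), (314, 119), (317, 196), (320, 200), (323, 117), (326, 134), (329, 148), (332, 147), (335, 147), (338, 146), (341, 146), (344, 147)]
[7.1, -20.7, -3.7, 7.9, -28.1, -29.5] rows 5.8
[15.1, -13.4, 1.9, -1.0, -16.2, -58.9] rows 8.5
[6.7, 0.4, 11.9, -9.1, -27.3, -36.0] rows 6.4
```

Cap C is home: its rim edges at rows 259..322 and columns 241..304 agree with the prediction. The last one is cap E.

>>> jog_arm:
  rows:
    - [0,0,-3,0,0,0,1]
    - [7.1,-20.7,-3.7,7.9,-28.1,-29.5,1]
    - [7.1,-20.7,-3.7,7.9,-28.1,-29.5,1]
    - [7.1,-20.7,-3.7,7.9,-28.1,-29.5,1]
    - [7.1,-20.7,-3.7,7.9,-28.1,-29.5,1]
    - [7.1,-20.7,-3.7,7.9,-28.1,-29.5,1]
    - [7.1,-20.7,-3.7,7.9,-28.1,-29.5,1]
    - [7.1,-20.7,-3.7,7.9,-28.1,-29.5,1]

```text
time: 29.6
tcp_pos: [0.4597, -0.047, 0.2181]
ee_rot: [2.941, 0.761, 0.425]
force: [0.5, -0.5, 0.1]
gripper_width: 0.999
grasp_force: 0.0
```

>>> jog_arm:
  rows:
    - [15.1,-13.4,1.9,-1,-16.2,-55,1]
    - [15.1,-13.4,1.9,-1,-16.2,-55,1]
    - [15.1,-13.4,1.9,-1,-16.2,-55,1]
    - [15.1,-13.4,1.9,-1,-16.2,-55,1]
    - [15.1,-13.4,1.9,-1,-16.2,-55,1]
    - [15.1,-13.4,1.9,-1,-16.2,-55,1]
    - [15.1,-13.4,1.9,-1,-16.2,-55,1]
    - [15.1,-13.4,1.9,-1,-16.2,-55,1]

```text
time: 30.27
tcp_pos: [0.5301, 0.1419, 0.2169]
ee_rot: [2.165, 1.881, -0.064]
force: [0.2, -0.4, 0.3]
gripper_width: 1.001
grasp_force: 0.0
```

```bash
python3 - <<'E'
from h import *
p,d,e=grasp((.6003,.1105,.014),123,.010,1,40)
chain([(p-.1*d,d,e)])
E
```

```text
[5.7, 0.7, 11.2, -9.0, -23.0, -40.3] rows 6.6
```

>>> jog_arm:
  rows:
    - [5.7,0.7,11.2,-9,-23,-40.3,1]
    - [5.7,0.7,11.2,-9,-23,-40.3,1]
    - [5.7,0.7,11.2,-9,-23,-40.3,1]
    - [5.7,0.7,11.2,-9,-23,-40.3,1]
    - [5.7,0.7,11.2,-9,-23,-40.3,1]
    - [5.7,0.7,11.2,-9,-23,-40.3,1]
    - [5.7,0.7,11.2,-9,-23,-40.3,1]
    - [5.7,0.7,11.2,-9,-23,-40.3,1]

```text
time: 30.93
tcp_pos: [0.5615, 0.1695, 0.098]
ee_rot: [1.192, 2.189, -0.435]
force: [-0.5, -0.1, 0.5]
gripper_width: 0.996
grasp_force: 0.0
```

```bash
python3 - <<'E'
from h import *
q=np.array((.6003,.1105,.014));p,d,e=grasp(q,123,.010,1,40)
s=manip.get_state();print(s["tcp_pos"]);show(p,d,e,"g")
m=viewer.camera_model("wrist");im=viewer.camera("wrist");cv2.imwrite("pics/w17.png",im);np.save("m17.npy",m,allow_pickle=True)
h=yv(123);u=np.array([0,0,1])
c=np.array([proj(m,q+.014*u+.026*(a*e+b*h)) for a in(-1,1) for b in(1,-1)]);print("top",c.round(0).tolist())
b=np.array([proj(m,q-.014*u+.026*(a*e+h)) for a in(-1,1)]);print("near bottom",b.round(0).tolist())
g=cv2.cvtColor(im,cv2.COLOR_BGR2GRAY);r=int(c[:,1].mean());k=int(c[:,0].mean())
print("row",r,[(x,int(g[r,x])) for x in range(225,335,3)]);print("col",k,[(x,int(g[x,k])) for x in range(150,260,3)])
E
```

```text
[0.5614568  0.16945634 0.09798371]
g [0.01, 0.06, 9.97, -0.08, 0.09, -0.12]
top [[241.0, 207.0], [247.0, 243.0], [316.0, 206.0], [310.0, 243.0]]
near bottom [[244.0, 176.0], [314.0, 176.0]]
row 224 [(225, 118), (228, 120), (231, 119), (234, 119), (237, 119), (240, 119), (243, 108), (246, 97), (249, 97), (252, 96), (255, 94), (258, 93), (261, 94), (264, 93), (267, 97), (270, 96), (273, 96), (276, 94), (279, 98), (282, 95), (285, 98), (288, 96), (291, 98), (294, 97), (297, 94), (300, 97), (303, 99), (306, 103), (309, 98), (312, 170), (315, 216), (318, 213), (321, 211), (324, 213), (327, 211), (330, 211), (333, 210)]
col 278 [(150, 118), (153, 118), (156, 119), (159, 120), (162, 118), (165, 118), (168, 120), (171, 119), (174, 118), (177, 118), (180, 70), (183, 72), (186, 73), (189, 72), (192, 70), (195, 70), (198, 74), (201, 71), (204, 66), (207, 89), (210, 98), (213, 95), (216, 97), (219, 99), (222, 98), (225, 98), (228, 96), (231, 98), (234, 95), (237, 97), (240, 94), (243, 161), (246, 210), (249, 211), (252, 210), (255, 209), (258, 211)]
```

Cap E is where expected (columns 244..311, rows 179..242). I grasp it.

>>> jog_arm:
  rows:
    - [0,0,4,0,0,0,0.8]
    - [0,0,8,0,0,0,0.8]
    - [0,0,10,0,0,0,0.8]
    - [0,0,10,0,0,0,0.8]
    - [0,0,10,0,0,0,0.8]
    - [0,0,10,0,0,0,-1]
    - [0,0,10,0,0,0,-1]
    - [0,0,10,0,0,0,-1]

```text
time: 31.65
tcp_pos: [0.5981, 0.1162, 0.0253]
ee_rot: [1.2, 2.184, -0.427]
force: [1.3, 0.5, 5.8]
gripper_width: 0.596
grasp_force: 62.8
```

>>> jog_arm:
  rows:
    - [0,0,0,0,0,0,-1]
    - [0,0,0,0,0,0,-1]
    - [0,0,0,0,0,0,-1]
    - [0,0,0,0,0,0,-1]
    - [0,0,0,0,0,0,-1]

```text
time: 32.07
tcp_pos: [0.5981, 0.1162, 0.0253]
ee_rot: [1.199, 2.184, -0.427]
force: [-2.2, 1.8, 7.7]
gripper_width: 0.6
grasp_force: 63.0
```

```bash
python3 - <<'E'
from h import *
q=np.array((.6003,.1105,.014))
s=manip.get_state();print(s["tcp_pos"],s["force"])
off=R.from_rotvec(s["ee_rot"]).inv().apply(q-s["tcp_pos"]);print(off.round(4));off[1]=0
u=np.array([0,0,1.]);T=np.array((.50,.05,.027));n=yv(90)
t=np.radians(50);d=np.sin(t)*n+np.cos(t)*DN;y=yv(0)
P=T-Rt(d,y).apply(off);print("stand TCP",P)
chain([((.58,.12,.13),DN-.3*yv(123),yv(20)),((.52,.08,.17),DN+.3*n,yv(0)),(P+.05*u,d,y),(P,d,y)])
E
```

```text
[0.59811288 0.11619536 0.02530708] [-2.16868174  1.77038025  7.66048385]
[ 0.0027 -0.0013  0.0125]
stand TCP [0.5        0.03869948 0.03296841]
[-5.7, -1.2, -8.9, 2.8, 23.2, 11.7] rows 3.7
[-2.8, -6.8, -3.8, 3.5, 32.0, 21.3] rows 5.4
[-6.5, -2.0, 7.1, 0.0, 33.3, 0.0] rows 4.7
[-3.8, 0.0, 3.2, 0.0, 0.0, 0.0] rows 1.2
```

>>> jog_arm:
  rows:
    - [-1.9,0,-2.3,0,0,0,-1]
    - [-5.7,-1.2,-8.9,2.8,23.2,11.7,-1]
    - [-5.7,-1.2,-8.9,2.8,23.2,11.7,-1]
    - [-5.7,-1.2,-8.9,2.8,23.2,11.7,-1]
    - [-5.7,-1.2,-8.9,2.8,23.2,11.7,-1]
    - [-5.7,-1.2,-8.9,2.8,23.2,11.7,-1]
    - [-5.7,-1.2,-8.9,2.8,23.2,11.7,-1]

```text
time: 32.65
tcp_pos: [0.5797, 0.1194, 0.1289]
ee_rot: [1.634, 2.356, -0.164]
force: [-0.2, -0.6, -0.6]
gripper_width: 0.595
grasp_force: 62.6
```

>>> jog_arm:
  rows:
    - [-2.8,-6.8,-3.8,3.5,32,21.3,-1]
    - [-2.8,-6.8,-3.8,3.5,32,21.3,-1]
    - [-2.8,-6.8,-3.8,3.5,32,21.3,-1]
    - [-2.8,-6.8,-3.8,3.5,32,21.3,-1]
    - [-2.8,-6.8,-3.8,3.5,32,21.3,-1]
    - [-2.8,-6.8,-3.8,3.5,32,21.3,-1]
    - [-2.8,-6.8,-3.8,3.5,32,21.3,-1]

```text
time: 33.23
tcp_pos: [0.519, 0.0788, 0.1668]
ee_rot: [-2.066, -2.061, -0.295]
force: [-0.9, 0.9, -0.2]
gripper_width: 0.598
grasp_force: 62.8
```

>>> jog_arm:
  rows:
    - [-6.5,-2,7.1,0,33.3,0,-1]
    - [-6.5,-2,7.1,0,33.3,0,-1]
    - [-6.5,-2,7.1,0,33.3,0,-1]
    - [-6.5,-2,7.1,0,33.3,0,-1]
    - [-6.5,-2,7.1,0,33.3,0,-1]
    - [-6.5,-2,7.1,0,33.3,0,-1]
    - [-6.5,-2,7.1,0,33.3,0,-1]

```text
time: 33.82
tcp_pos: [0.4987, 0.0378, 0.0804]
ee_rot: [-1.705, -1.703, -0.783]
force: [0.7, -0.7, 0.6]
gripper_width: 0.595
grasp_force: 62.8
```

```bash
python3 - <<'E'
from h import *
off=np.array([.0027,0,.0125]);s=manip.get_state();print(s["tcp_pos"],s["gripper_width"])
R0=R.from_rotvec(s["ee_rot"]);mid=s["tcp_pos"]+R0.apply(off)
n=yv(90);t=np.radians(50);d=np.sin(t)*n+np.cos(t)*DN;y=yv(0)
P=np.array((.50,.05,.027))-Rt(d,y).apply(off);chain([(P,d,y)])
m=viewer.camera_model("wrist");im=viewer.camera("wrist");cv2.imwrite("pics/w18.png",im)
u=np.array([0,0,1])
c=np.array([proj(m,mid+.026*u+.026*a*yv(0)+.014*b*n) for a in(-1,1) for b in(1,-1)]);print("top",c.round(0).tolist())
print("low",proj(m,mid-.026*u-.014*n))
g=cv2.cvtColor(im,cv2.COLOR_BGR2GRAY);k=277;r=int(c[:,1].mean())
print([(x,int(g[x,k])) for x in range(180,340,3)]);print(r,[(x,int(g[r,x])) for x in range(195,365,3)])
E
```

```text
[0.49867681 0.03783255 0.0804486 ] 0.5949110643925013
[-3.6, 0.2, 3.1, -0.3, 0.3, -0.2] rows 1.1
top [[217.0, 205.0], [210.0, 264.0], [335.0, 205.0], [342.0, 263.0]]
low (np.float64(276.87066212135386), np.float64(304.92836384964045))
[(180, 180), (183, 179), (186, 177), (189, 180), (192, 180), (195, 180), (198, 178), (201, 180), (204, 179), (207, 182), (210, 149), (213, 152), (216, 152), (219, 147), (222, 154), (225, 155), (228, 154), (231, 150), (234, 153), (237, 149), (240, 147), (243, 150), (246, 152), (249, 151), (252, 149), (255, 133), (258, 92), (261, 150), (264, 134), (267, 76), (270, 66), (273, 93), (276, 65), (279, 67), (282, 65), (285, 66), (288, 67), (291, 65), (294, 67), (297, 65), (300, 64), (303, 64), (306, 83), (309, 181), (312, 179), (315, 177), (318, 177), (321, 179), (324, 178), (327, 178), (330, 181), (333, 101), (336, 102), (339, 104)]
234 [(195, 181), (198, 180), (201, 179), (204, 178), (207, 180), (210, 180), (213, 180), (216, 134), (219, 149), (222, 122), (225, 111), (228, 160), (231, 159), (234, 161), (237, 159), (240, 158), (243, 159), (246, 159), (249, 157), (252, 158), (255, 157), (258, 154), (261, 155), (264, 156), (267, 155), (270, 155), (273, 155), (276, 154), (279, 152), (282, 153), (285, 153), (288, 152), (291, 151), (294, 152), (297, 150), (300, 151), (303, 150), (306, 150), (309, 151), (312, 149), (315, 150), (318, 148), (321, 147), (324, 149), (327, 141), (330, 115), (333, 155), (336, 137), (339, 156), (342, 181), (345, 179), (348, 180), (351, 180), (354, 180), (357, 181), (360, 180), (363, 178)]
```

Cap E stands in the grip as predicted, so I set it down.

>>> jog_arm:
  rows:
    - [-2.4,0.1,2.1,0,0,0,-1]
    - [-3.6,0.2,3.1,-0.3,0.3,-0.2,-1]
    - [-3.7,0.2,3.2,-0.3,0.3,-0.2,-1]
    - [-3.7,0.2,3.2,-0.3,0.3,-0.2,-1]
    - [-3.7,0.2,3.2,-0.3,0.3,-0.2,0.5]
    - [-3.7,0.2,3.2,-0.3,0.3,-0.2,0.7]
    - [-3.7,0.2,3.2,-0.3,0.3,-0.2,0.7]
    - [-3.7,0.2,3.2,-0.3,0.3,-0.2,0.7]

```text
time: 34.53
tcp_pos: [0.5014, 0.0382, 0.0336]
ee_rot: [-1.701, -1.702, -0.8]
force: [-0.5, -0.5, -0.2]
gripper_width: 0.849
grasp_force: 0.0
```

>>> jog_arm:
  rows:
    - [0,0,-2,0,0,0,0.7]
    - [0,0,-5,0,0,0,0.7]
    - [0,0,-9,0,0,0,0.7]
    - [0,0,-11,0,0,0,1]
    - [0,0,-11,0,0,0,1]

```text
time: 34.95
tcp_pos: [0.5022, -0.0493, 0.1065]
ee_rot: [-1.704, -1.703, -0.803]
force: [0.4, -0.6, 0.5]
gripper_width: 1.003
grasp_force: 0.0
```

```bash
python3 - <<'E'
from h import *
m=viewer.camera_model("wrist");im=viewer.camera("wrist");cv2.imwrite("pics/w19.png",im)
u=np.array([0,0,1]);q=np.array((.50,.05,.026));n=yv(90)
print("far,near top, low rows",[round(proj(m,q+x)[1]) for x in(.026*u+.014*n,.026*u-.014*n,-.026*u-.014*n)])
g=cv2.cvtColor(im,cv2.COLOR_BGR2GRAY);print([(x,int(g[x,277])) for x in range(160,260,3)])
p,d,e=grasp(q,90)
chain([((.50,.02,.20),DN,e),((.50,.12,.18),DN-.5*yv(90),e),(p-.1*d,d,e)])
E
```

```text
far,near top, low rows [170, 198, 233]
[(160, 167), (163, 168), (166, 168), (169, 169), (172, 138), (175, 137), (178, 139), (181, 141), (184, 139), (187, 134), (190, 138), (193, 137), (196, 135), (199, 87), (202, 57), (205, 60), (208, 59), (211, 60), (214, 61), (217, 59), (220, 58), (223, 61), (226, 59), (229, 62), (232, 61), (235, 99), (238, 97), (241, 96), (244, 97), (247, 97), (250, 96), (253, 96), (256, 97), (259, 98)]
[11.7, -0.1, -0.9, 0.4, -50.1, -0.1] rows 7.0
[10.0, 0.0, 2.0, 0.0, -26.6, 0.0] rows 3.7
[4.1, 0.0, 6.5, 0.0, -18.4, 0.0] rows 2.6
```

Standing well. Now I go round to the hollow side.

>>> jog_arm:
  rows:
    - [4,0,-2,0,0,0,1]
    - [11.7,-0.1,-0.9,0.4,-50.1,0,1]
    - [11.7,-0.1,-0.9,0.4,-50.1,0,1]
    - [11.7,-0.1,-0.9,0.4,-50.1,0,1]
    - [11.7,-0.1,-0.9,0.4,-50.1,0,1]
    - [11.7,-0.1,-0.9,0.4,-50.1,0,1]
    - [11.7,-0.1,-0.9,0.4,-50.1,0,1]
    - [11.7,-0.1,-0.9,0.4,-50.1,0,1]

```text
time: 35.67
tcp_pos: [0.4997, 0.0222, 0.1993]
ee_rot: [2.217, 2.222, -0.005]
force: [-0.6, -0.4, -1.0]
gripper_width: 1.0
grasp_force: 0.0
```

>>> jog_arm:
  rows:
    - [10,0,2,0,-26.6,0,1]
    - [10,0,2,0,-26.6,0,1]
    - [10,0,2,0,-26.6,0,1]
    - [10,0,2,0,-26.6,0,1]
    - [10,0,2,0,-26.6,0,1]
    - [10,0,2,0,-26.6,0,1]

```text
time: 36.17
tcp_pos: [0.4984, 0.124, 0.1769]
ee_rot: [1.956, 1.972, -0.47]
force: [0.2, 0.8, 0.2]
gripper_width: 0.999
grasp_force: 0.0
```

>>> jog_arm:
  rows:
    - [4.1,0,6.5,0,-18.4,0,1]
    - [4.1,0,6.5,0,-18.4,0,1]
    - [4.1,0,6.5,0,-18.4,0,1]
    - [4.1,0,6.5,0,-18.4,0,1]
    - [4.1,0,6.5,0,-18.4,0,1]
    - [4.1,0,6.5,0,-18.4,0,1]

```text
time: 36.67
tcp_pos: [0.4998, 0.1292, 0.1041]
ee_rot: [1.764, 1.766, -0.725]
force: [0.5, 0.4, 1.0]
gripper_width: 0.997
grasp_force: 0.0
```

```bash
python3 - <<'E'
from chk import *
q=np.array((.50,.05,.026));p,d,e=grasp(q,90)
s=manip.get_state();print(s["tcp_pos"]);show(p,d,e,"g");chk(q,90,"w20")
E
```

```text
[0.49983882 0.12917149 0.10405754]
g [-0.15, 0.02, 10.12, -0.05, -0.38, 0.08]
hollow face [[245.0, 175.0], [241.0, 235.0], [310.0, 175.0], [314.0, 235.0]]
score 0.9236847162246704 template at 236 171
so face cols 245 314 rows 177 235
```

>>> jog_arm:
  rows:
    - [-0.1,0,4,0,-0.4,0,1]
    - [-0.1,0,8,0,-0.4,0,1]
    - [-0.1,0,10.1,0,-0.4,0,1]
    - [-0.1,0,10.1,0,-0.4,0,1]
    - [-0.1,0,10.1,0,-0.4,0,1]
    - [-0.1,0,10.1,0,-0.4,0,-1]
    - [-0.1,0,10.1,0,-0.4,0,-1]
    - [-0.1,0,10.1,0,-0.4,0,-1]

```text
time: 37.38
tcp_pos: [0.4999, 0.0582, 0.0332]
ee_rot: [1.756, 1.76, -0.732]
force: [-0.3, 7.1, 9.9]
gripper_width: 0.605
grasp_force: 11.7
```

>>> jog_arm:
  rows:
    - [0,0,0,0,0,0,-1]
    - [0,0,0,0,0,0,-1]
    - [0,0,0,0,0,0,-1]
    - [0,0,0,0,0,0,-1]
    - [0,0,0,0,0,0,-1]

```text
time: 37.8
tcp_pos: [0.4999, 0.0582, 0.0334]
ee_rot: [1.755, 1.759, -0.733]
force: [-1.2, 2.3, 8.7]
gripper_width: 0.591
grasp_force: 62.3
```

```bash
python3 - <<'E'
from h import *
s=manip.get_state();print(s["tcp_pos"])
off=R.from_rotvec(s["ee_rot"]).inv().apply(np.array((.50,.05,.026))-s["tcp_pos"]);print(off.round(4));off[1]=0
u=np.array([0,0,1.]);f=yv(-1.1)
P,d,y=place("NL",off)
chain([((.50,.06,.17),DN-.3*yv(88),yv(-20)),((.47,-.06,.22),DN+.3*f,yv(-60)),(P+.08*u,d,y)])
E
```

```text
[0.49994237 0.05823634 0.03340136]
[-0.0005  0.      0.0111]
[-9.6, -0.0, -9.7, 5.4, 28.2, 18.8] rows 4.8
[-13.2, 1.4, -1.3, -2.7, 24.1, 43.6] rows 7.0
[-9.1, 6.9, 9.9, -7.4, 27.6, 29.4] rows 5.7
```

>>> jog_arm:
  rows:
    - [-2.5,0,-2.5,0,0,0,-1]
    - [-9.6,0,-9.7,5.5,28.2,18.7,-1]
    - [-9.6,0,-9.7,5.5,28.2,18.7,-1]
    - [-9.6,0,-9.7,5.5,28.2,18.7,-1]
    - [-9.6,0,-9.7,5.5,28.2,18.7,-1]
    - [-9.6,0,-9.7,5.5,28.2,18.7,-1]
    - [-9.6,0,-9.7,5.5,28.2,18.7,-1]

```text
time: 38.38
tcp_pos: [0.5001, 0.0582, 0.1709]
ee_rot: [2.372, 1.675, -0.254]
force: [-0.1, -0.0, -0.4]
gripper_width: 0.598
grasp_force: 62.5
```

>>> jog_arm:
  rows:
    - [-13.2,1.4,-1.3,-2.7,24.1,43.6,-1]
    - [-13.2,1.4,-1.3,-2.7,24.1,43.6,-1]
    - [-13.2,1.4,-1.3,-2.7,24.1,43.6,-1]
    - [-13.2,1.4,-1.3,-2.7,24.1,43.6,-1]
    - [-13.2,1.4,-1.3,-2.7,24.1,43.6,-1]
    - [-13.2,1.4,-1.3,-2.7,24.1,43.6,-1]
    - [-13.2,1.4,-1.3,-2.7,24.1,43.6,-1]
    - [-13.2,1.4,-1.3,-2.7,24.1,43.6,-1]

```text
time: 39.05
tcp_pos: [0.4689, -0.0614, 0.218]
ee_rot: [2.941, 0.752, 0.424]
force: [-0.9, 1.2, -0.6]
gripper_width: 0.595
grasp_force: 62.6
```

>>> jog_arm:
  rows:
    - [-9.1,6.9,9.9,-7.4,27.6,29.4,-1]
    - [-9.1,6.9,9.9,-7.4,27.6,29.4,-1]
    - [-9.1,6.9,9.9,-7.4,27.6,29.4,-1]
    - [-9.1,6.9,9.9,-7.4,27.6,29.4,-1]
    - [-9.1,6.9,9.9,-7.4,27.6,29.4,-1]
    - [-9.1,6.9,9.9,-7.4,27.6,29.4,-1]
    - [-9.1,6.9,9.9,-7.4,27.6,29.4,-1]

```text
time: 39.63
tcp_pos: [0.452, -0.1653, 0.1084]
ee_rot: [2.901, -0.027, 1.188]
force: [0.4, 0.9, -0.6]
gripper_width: 0.594
grasp_force: 62.7
```

```bash
python3 - <<'E'
from h import *
off=np.array([-.0005,0,.0111]);u=np.array([0,0,1.])
s=manip.get_state();print(s["tcp_pos"],s["joint_positions"].round(2),s["gripper_width"])
P,d,y=place("NL",off)
im,h=held(off,"pics/w15.png");cv2.imwrite("pics/w21.png",im);print(h,"expect 40,40")
im,h=held(off,"pics/w15.png",(200,335,205,348));print(h,"expect 40,40")
chain([(P+.015*u,d,y)]);show(P+.001*u,d,y)
E
```

```text
[ 0.45196916 -0.16533113  0.10839829] [-0.64 -0.68  2.43  0.6   0.81  0.66] 0.5942524638488009
(0.8136043548583984, (40, 40)) expect 40,40
(0.8449400663375854, (40, 40)) expect 40,40
[-4.4, -0.1, 4.6, -0.1, 0.5, 0.4] rows 1.5
 [-5.4, -0.12, 5.59, -0.08, 0.53, 0.35]
```

>>> jog_arm:
  rows:
    - [-2.2,0,2.2,0,0,0,-1]
    - [-4.4,-0.1,4.6,-0.1,0.5,0.4,-1]
    - [-4.4,-0.1,4.6,-0.1,0.5,0.4,-1]
    - [-4.4,-0.1,4.6,-0.1,0.5,0.4,-1]

```text
time: 40.07
tcp_pos: [0.4543, -0.1642, 0.0467]
ee_rot: [2.899, -0.033, 1.199]
force: [0.3, 0.7, -0.3]
gripper_width: 0.593
grasp_force: 62.7
```

```bash
python3 - <<'E'
from h import *
off=np.array([-.0005,0,.0111]);u=np.array([0,0,1.])
s=manip.get_state();print(s["tcp_pos"],s["joint_positions"].round(2),s["gripper_width"])
P,d,y=place("NL",off);show(P+.001*u,d,y)
E
```

```text
[ 0.45434596 -0.16415856  0.04666283] [-0.63 -0.58  2.49  0.71  0.68  0.52] 0.5931723275552955
 [-0.99, 0.06, 0.92, -0.09, 0.08, -0.25]
```

Joint 3 is at 2.49, close to its 2.5 limit. I'll tilt the tool 8° steeper, set the cap's far edge into the pocket and let it drop flat.

```bash
python3 - <<'E'
from h import *
off=np.array([-.0005,0,.0111]);u=np.array([0,0,1.]);f=yv(-1.1)
P,d,y=place("NL",off,0,53);P=P+.0015*f+.0045*u
chain([(P+.012*u,d,y),(P,d,y)]);show(P,d,y)
E
```

```text
[0.4, 0.0, -0.1, -0.1, -7.9, -0.2] rows 1.1
[-0.7, -0.0, 1.0, 0.0, 0.0, 0.0] rows 0.3
 [-0.48, 0.05, 0.79, -0.11, -7.92, -0.24]
```

>>> jog_arm:
  rows:
    - [0.4,0,-0.1,0,-4,-0.2,-1]
    - [0.4,0,-0.1,0,-7.9,-0.2,-1]
    - [0.4,0,-0.1,0,-7.9,-0.2,-1]
    - [0,0,0.4,0,-7.9,-0.2,-1]
    - [-0.4,0.1,0.8,0,-7.9,-0.2,-1]
    - [-0.4,0.1,0.8,0,-7.9,-0.2,-1]

```text
time: 40.57
tcp_pos: [0.4564, -0.1659, 0.0373]
ee_rot: [2.972, -0.035, 1.002]
force: [-1.1, -0.6, -2.5]
gripper_width: 0.598
grasp_force: 62.7
```

```bash
python3 - <<'E'
from h import *
off=np.array([-.0005,0,.0111]);u=np.array([0,0,1.]);f=yv(-1.1)
s=manip.get_state();print(s["tcp_pos"],s["joint_positions"].round(3),s["force"])
P,d,y=place("NL",off,0,53);P=P+.0015*f+.0045*u
show(P,d,y);P,d,y=place("NL",off,.001,48);show(P+.001*f+.0025*u,d,y,"48deg")
E
```

```text
[ 0.45638719 -0.16588276  0.03727691] [-0.586 -0.51   2.423  0.511  0.726  0.709] [-1.1458725  -0.59123567 -2.53316274]
 [0.03, -0.12, -0.02, 0.01, -0.26, -0.23]
48deg [-0.17, -0.12, 0.02, 0.02, 4.74, -0.23]
```

>>> jog_arm:
  rows:
    - [-0.2,-0.1,0,0,4.7,-0.2,-1]
    - [-0.2,-0.1,0,0,4.7,-0.2,-1]
    - [-0.2,-0.1,0,0,4.7,-0.2,-1]
    - [-0.2,-0.1,0,0,4.7,-0.2,0.45]
    - [-0.2,-0.1,0,0,4.7,-0.2,0.45]
    - [-0.2,-0.1,0,0,4.7,-0.2,0.45]
    - [-0.2,-0.1,0,0,4.7,-0.2,0.5]

```text
time: 41.15
tcp_pos: [0.4557, -0.1653, 0.0379]
ee_rot: [2.925, -0.029, 1.122]
force: [1.3, -0.1, -0.5]
gripper_width: 0.75
grasp_force: 0.0
```

>>> jog_arm:
  rows:
    - [0.7,0,-0.8,0,0,0,0.5]
    - [2.5,0,-2.8,0,0,0,0.5]
    - [5,0,-5.6,0,0,0,0.5]
    - [8,0,-9,0,0,0,0.5]
    - [8,0,-9,0,0,0,0.5]
    - [8,0,-9,0,0,0,0.5]

```text
time: 41.65
tcp_pos: [0.4556, -0.1657, 0.1619]
ee_rot: [2.92, -0.028, 1.128]
force: [0.5, -0.2, 0.1]
gripper_width: 0.753
grasp_force: 0.0
```

```bash
python3 - <<'E'
from h import *
s=manip.get_state();print(s["tcp_pos"],s["joint_positions"].round(3))
f=yv(-1.1)
chain([((.44,-.20,.30),DN,yv(-91)),((.44,-.18,.32),DN,yv(-91))])
E
```

```text
[ 0.45559869 -0.16566277  0.16186486] [-0.615 -0.705  2.345  0.491  0.917  0.79 ]
[8.2, 3.5, -11.2, 0.3, -42.2, -0.1] rows 5.9
[-0.0, -2.0, -2.0, 0.0, 0.0, 0.0] rows 0.7
```

>>> jog_arm:
  rows:
    - [8.2,3.5,-11.2,0.3,-42.2,0,1]
    - [8.2,3.5,-11.2,0.3,-42.2,0,1]
    - [8.2,3.5,-11.2,0.3,-42.2,0,1]
    - [8.2,3.5,-11.2,0.3,-42.2,0,1]
    - [8.2,3.5,-11.2,0.3,-42.2,0,1]
    - [8.2,3.5,-11.2,0.3,-42.2,0,1]
    - [8.2,3.5,-11.2,0.3,-42.2,0,1]
    - [8.2,3.5,-11.2,0.3,-42.2,0,1]

```text
time: 42.32
tcp_pos: [0.441, -0.1995, 0.2942]
ee_rot: [-3.136, 0.027, 0.007]
force: [-0.8, -1.0, -0.3]
gripper_width: 1.0
grasp_force: 0.0
```

```bash
python3 - <<'E'
from h import *
s=manip.get_state();print(s["tcp_pos"],s["joint_positions"].round(3))
m=viewer.camera_model("wrist");im=viewer.camera("wrist");cv2.imwrite("pics/w22.png",im);np.save("m22.npy",m,allow_pickle=True)
sc=viewer.camera("scene");sd=viewer.camera("side");cv2.imwrite("pics/sc22.png",sc);cv2.imwrite("pics/sd22.png",sd)
u=np.array([0,0,1]);f=yv(-1.1);l=yv(88.9)
for k in PK: print(k,[np.round(proj(m,np.array(PK[k])+.014*u+.026*(a*f+b*l))).tolist() for a in(1,-1) for b in(1,-1)])
S=viewer.camera_model("scene");D=viewer.camera_model("side")
b=np.zeros((600,800,3),np.uint8);b[:420,:560]=im
z0=cv2.imread("pics/scene0.png");z1=cv2.imread("pics/side0.png")
b[:300,560:800]=cv2.resize(z0[155:205,307:347],(240,300),interpolation=cv2.INTER_CUBIC)
b[300:600,560:800]=cv2.resize(z1[190:240,304:344],(240,300),interpolation=cv2.INTER_CUBIC)
b[420:600,:240]=cv2.resize(sc[235:325,270:390],(240,180));b[420:600,250:490]=cv2.resize(sd[240:330,220:340],(240,180))
cv2.imwrite("pics/comp.png",b)
E
```

```text
[ 0.44097212 -0.19948903  0.29416659] [-0.479 -0.31   1.764  0.003  1.695  1.109]
FR [[303.0, 60.0], [349.0, 60.0], [302.0, 109.0], [346.0, 109.0]]
FL [[223.0, 60.0], [269.0, 60.0], [225.0, 109.0], [269.0, 109.0]]
NR [[302.0, 142.0], [345.0, 142.0], [301.0, 184.0], [342.0, 185.0]]
NL [[227.0, 142.0], [270.0, 142.0], [228.0, 184.0], [270.0, 184.0]]
```

View pics/comp.png

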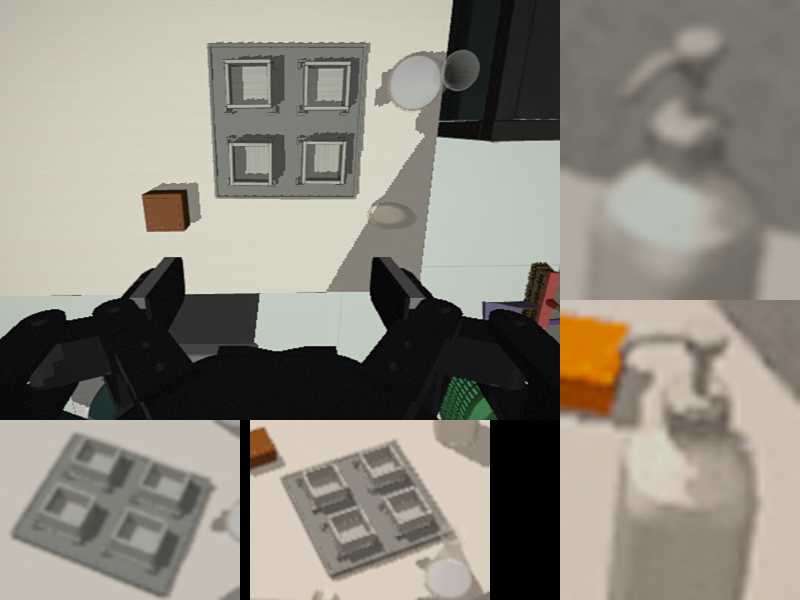

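All four caps lie in their pockets, hollow side up (wrist view: 250,85; 326,85; 252,162; 324,162). The pump head's top is at (330,162) in the scene view and (328,197) in the side view.

```bash
python3 - <<'E'
from h import *
S=viewer.camera_model("scene");D=viewer.camera_model("side")
print(tri(S,(329.8,161.5),D,(328.2,196.8)),onz(S,329.8,161.5,.208),onz(D,328.2,196.8,.208))
T=np.array([.70,-.135,.35])
chain([(T-[.08,0,0],DN,yv(-91)),((.62,-.135,.34),DN,yv(-91))])
E
```

```text
(array([ 0.70173338, -0.12967464,  0.20274064]), np.float64(0.005830681688152423)) [ 0.69827785 -0.12943076  0.208     ] [ 0.69567343 -0.13853528  0.208     ]
[17.9, -6.8, -5.4, -0.2, 0.1, -0.1] rows 4.8
[0.0, 0.0, 1.0, 0.0, 0.0, 0.0] rows 0.2
```

>>> jog_arm:
  rows:
    - [17.9,-6.8,-5.4,0,0,0,-1]
    - [17.9,-6.8,-5.4,0,0,0,-1]
    - [17.9,-6.8,-5.4,0,0,0,-1]
    - [17.9,-6.8,-5.4,0,0,0,-1]
    - [17.9,-6.8,-5.4,0,0,0,-1]
    - [17.9,-6.8,-5.4,0,0,0,-1]
    - [17.9,-6.8,-5.4,0,0,0,-1]
    - [17.9,-6.8,-5.4,0,0,0,-1]

```text
time: 43.13
tcp_pos: [0.6195, -0.1356, 0.3498]
ee_rot: [-3.137, 0.03, 0.004]
force: [0.1, -0.2, -0.3]
gripper_width: -0.002
grasp_force: 0.0
```

```bash
python3 - <<'E'
from h import *
s=manip.get_state();print(s["tcp_pos"],s["joint_positions"].round(2),s["gripper_width"])
m=viewer.camera_model("wrist");im=viewer.camera("wrist");cv2.imwrite("pics/w23.png",im);np.save("m23.npy",m,allow_pickle=True)
c=np.array(proj(m,(.699,-.132,.208)));print(c,[proj(m,(.699+a,-.132+b,.208)) for a,b in((.01,0),(0,.01))])
g=cv2.cvtColor(im,cv2.COLOR_BGR2GRAY);u,v=map(int,c)
for r in range(v-46,v+48,4): print(r,''.join(f"{int(g[r:r+4,x:x+4].mean())//4:3d}" for x in range(u-60,u+64,4)))
print([x for x in range(u-60,u+64,4)][0])
E
```

```text
[ 0.61954794 -0.13564909  0.34982926] [-0.26  0.02  1.38  0.    1.75  1.33] -0.0019844152807292005
[269.89334947 108.20859353] [(np.float64(269.5787388939815), np.float64(95.27250122482812)), (np.float64(257.7161318124735), np.float64(108.45986428281867))]
62  53 53 53 53 53 53 53 53 53 53 53 53 53 53 53 53 53 53 53 53 53 53 42 32 31 32 31 31 32 32 31
66  53 53 53 53 53 53 53 53 53 53 53 53 53 53 53 53 53 53 53 53 50 37 31 31 31 31 31 31 31 32 31
70  53 53 53 53 53 53 53 53 53 53 53 53 53 53 53 53 53 53 51 44 33 31 31 31 32 32 31 32 32 32 31
74  53 53 53 53 53 53 53 53 53 53 53 48 37 37 39 43 52 48 33 32 32 32 32 32 32 32 32 32 32 32 32
78  53 53 53 53 53 53 53 53 53 53 46 40 44 43 41 40 36 32 31 32 32 32 32 32 32 32 32 32 32 32 32
82  53 53 53 53 53 53 53 53 53 50 44 47 46 45 43 41 39 37 34 30 31 32 32 32 32 32 32 32 32 32 32
86  53 53 53 53 53 53 53 53 53 46 48 48 48 47 44 40 32 32 33 33 31 30 32 32 32 32 32 32 32 32 32
90  53 53 53 53 53 53 53 53 51 49 49 50 46 39 36 37 39 33 33 34 34 32 29 32 32 32 32 32 32 32 32
94  53 53 53 53 54 53 54 54 50 50 50 46 42 51 52 48 36 31 34 35 35 
[... 802 characters left out ...]
4 54 54 54
130  54 54 54 54 54 54 54 54 52 48 46 49 39 55 55 55 55 53 50 48 36 46 54 54 54 54 54 54 54 54 54
134  54 54 54 54 54 54 54 54 54 53 46 47 46 55 55 55 54 53 51 40 43 54 54 54 54 54 54 54 54 54 54
138  54 54 54 54 54 54 54 54 54 48 49 39 49 49 51 52 52 49 40 40 54 54 54 54 54 54 54 54 54 54 54
142  54 54 54 54 54 54 54 54 54 45 47 42 54 54 52 47 45 44 47 54 54 54 54 54 54 54 54 54 54 54 54
146  54 54 54 54 54 54 54 54 54 42 37 50 54 54 54 54 54 54 54 54 54 54 54 54 54 54 54 54 54 54 54
150  54 54 54 54 54 54 54 54 54 52 49 54 54 54 54 54 54 54 54 54 54 54 54 54 54 54 54 54 54 54 54
154  54 54 54 54 54 54 54 54 54 54 54 54 54 54 54 54 54 54 54 54 54 54 54 54 54 54 54 54 54 54 54
209
```

```bash
python3 - <<'E'
from h import *
y=yv(-91);T=np.array([.7015,-.130,.0])
chain([(T+[0,0,.30],DN,y),(T+[0,0,.235],DN,y)])
E
```

```text
[8.2, -0.7, 5.0, -0.2, 0.2, -0.1] rows 2.3
[0.0, 0.0, 6.5, 0.0, 0.0, 0.0] rows 1.6
```

>>> jog_arm:
  rows:
    - [4,-0.4,2.5,0,0,0,-1]
    - [8.2,-0.7,5,0,0,0,-1]
    - [8.2,-0.7,5,0,0,0,-1]
    - [8.2,-0.7,8,0,0,0,-1]
    - [8.2,-0.7,11.5,0,0,0,-1]
    - [8.2,-0.7,11.5,0,0,0,-1]
    - [8.2,-0.7,11.5,0,0,0,-1]
    - [8.2,-0.7,11.5,0,0,0,-1]

```text
time: 43.85
tcp_pos: [0.7019, -0.1299, 0.2373]
ee_rot: [-3.138, 0.03, 0.002]
force: [0.2, 0.2, 0.5]
gripper_width: -0.004
grasp_force: 0.0
```

```bash
python3 - <<'E'
from h import *
y=yv(-91);T=np.array([.7015,-.130,.0]);s=manip.get_state();print(s["tcp_pos"],s["force"])
chain([(T+[0,0,.2145],DN,y)])
E
```

```text
[ 0.70194517 -0.12990276  0.23734516] [0.18845404 0.18163963 0.49893618]
[-0.0, 0.0, 2.3, -0.2, 0.1, -0.1] rows 0.5
```

>>> jog_arm:
  rows:
    - [0,0,1,0,0,0,-1]
    - [0,0,1.8,0,0,0,-1]
    - [0,0,2.2,0,0,0,-1]
    - [0,0,2.2,0,0,0,-1]
    - [0,0,2.2,0,0,0,-1]

```text
time: 44.27
tcp_pos: [0.7026, -0.1296, 0.2136]
ee_rot: [-3.138, 0.029, 0.002]
force: [3.5, -1.5, 6.6]
gripper_width: 0.003
grasp_force: 3.0
```

>>> jog_arm:
  rows:
    - [0,0,0.15,0,0,0,-1]
    - [0,0,0.2,0,0,0,-1]
    - [0,0,0.2,0,0,0,-1]

```text
time: 44.52
tcp_pos: [0.7027, -0.1296, 0.2128]
ee_rot: [-3.138, 0.029, 0.0]
force: [0.1, -1.2, 13.9]
gripper_width: 0.003
grasp_force: 6.9
```

>>> jog_arm:
  rows:
    - [0,0,0.15,0,0,0,-1]
    - [0,0,0.15,0,0,0,-1]

```text
time: 44.68
tcp_pos: [0.7028, -0.1296, 0.2127]
ee_rot: [-3.139, 0.029, -0.002]
force: [-2.7, -1.4, 21.7]
gripper_width: 0.002
grasp_force: 11.4
```

It is at the stop: force climbs with no further travel. Release, then two more strokes.

>>> jog_arm:
  rows:
    - [0,0,-1.5,0,0,0,-1]
    - [0,0,-3.5,0,0,0,-1]
    - [0,0,-3.5,0,0,0,-1]
    - [0,0,-3.5,0,0,0,-1]
    - [0,0,-3.5,0,0,0,-1]
    - [0,0,-3.5,0,0,0,-1]

```text
time: 45.18
tcp_pos: [0.7019, -0.1293, 0.2428]
ee_rot: [-3.137, 0.029, 0.008]
force: [0.0, 0.4, -0.4]
gripper_width: 0.004
grasp_force: 0.0
```

>>> jog_arm:
  rows:
    - [0,0,1.5,0,0,0,-1]
    - [0,0,2.7,0,0,0,-1]
    - [0,0,3.3,0,0,0,-1]
    - [0,0,3.5,0,0,0,-1]
    - [0,0,3.5,0,0,0,-1]
    - [0,0,3.5,0,0,0,-1]

```text
time: 45.68
tcp_pos: [0.7025, -0.1293, 0.2126]
ee_rot: [-3.138, 0.029, -0.001]
force: [-8.8, 1.5, 34.9]
gripper_width: 0.001
grasp_force: 17.5
```

>>> jog_arm:
  rows:
    - [0,0,-1.5,0,0,0,-1]
    - [0,0,-3.5,0,0,0,-1]
    - [0,0,-3.5,0,0,0,-1]
    - [0,0,-3.5,0,0,0,-1]
    - [0,0,-3.5,0,0,0,-1]
    - [0,0,-3.5,0,0,0,-1]

```text
time: 46.18
tcp_pos: [0.7018, -0.1293, 0.2419]
ee_rot: [-3.137, 0.029, 0.009]
force: [-0.3, -0.2, -0.4]
gripper_width: 0.001
grasp_force: 0.0
```

>>> jog_arm:
  rows:
    - [0,0,1.5,0,0,0,-1]
    - [0,0,2.7,0,0,0,-1]
    - [0,0,3.3,0,0,0,-1]
    - [0,0,3.5,0,0,0,-1]
    - [0,0,3.5,0,0,0,-1]
    - [0,0,3.5,0,0,0,-1]

```text
time: 46.68
tcp_pos: [0.7025, -0.1294, 0.2126]
ee_rot: [-3.138, 0.029, -0.001]
force: [-9.0, 2.1, 34.8]
gripper_width: -0.004
grasp_force: 17.5
```

>>> jog_arm:
  rows:
    - [0,0,-1.5,0,0,0,-1]
    - [0,0,-4,0,0,0,-1]
    - [0,0,-8,0,0,0,-1]
    - [0,0,-12,0,0,0,-1]
    - [0,0,-12,0,0,0,-1]
    - [0,0,-12,0,0,0,-1]
    - [0,0,-12,0,0,0,-1]

```text
time: 47.27
tcp_pos: [0.7024, -0.1297, 0.3269]
ee_rot: [-3.137, 0.029, 0.009]
force: [-0.2, -0.0, 0.3]
gripper_width: -0.002
grasp_force: 0.0
```

```bash
python3 - <<'E'
from h import *
a=viewer.camera("side");b=cv2.imread("pics/sd22.png")
print("tray diff",cv2.absdiff(a,b)[245:320,235:315].mean(),"pump diff",cv2.absdiff(a,cv2.imread("pics/side0.png"))[190:215,310:340].mean())
print(order.finish_job())
E
```

```text
tray diff 9.918333333333333 pump diff 12.961777777777778
the job is handed in; nothing more can be done
None
```

I laid all four caps hollow side up in the tray pockets and gave the pump three full strokes to its stop. I then handed the job in, but it returned no verdict. A last side-camera comparison of tray and pump, which I did not look into, differed by 10 to 13 grey levels, and I did not view the caps after pumping.

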